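Fetch the boxed-in flux tin from the bottle caddy

TASK

The low flux tin is boxed in by three tall bottles (spray can, square pump bottle, squeeze bottle) at the back of the grey bottle caddy: first stand all three bottles in the steel tray at the side, then set the tin inside the round ring on the blue repair mat, and then put every bottle back in the caddy just where it stood at the start. Keep everything upright and do not shift the circuit board, the solder spool or the screwdriver kit.

Things in the scene. Friction and masses are not known exactly. Their poses are not given: they have to be found in the camera images.
- caddy: Grey sheet-metal bottle caddy, fixed: an open tray 168 mm (its x) by 208 mm (its y) outside, walls 4 mm thick and 25 mm high, flat floor with a black liner 4 mm above the bench. Origin on the bench under its centre; +x points to its back (away from the robot), turned up to 0.3 rad. The flux tin stands at the middle of its back, about 10 to 16 mm from the back wall; one bottle stands in front of the tin and one at each side, 3 to 25 mm from it. Which bottle is where changes.
- side_tray: Shallow stainless tray, fixed, the place to put the bottles meanwhile: 280 mm (its x) by 130 mm (its y) outside, walls 4 mm thick and 12 mm high, floor 4 mm above the bench. Origin on the bench under its centre; x along its long side, turned up to 0.12 rad from ahead of the robot. To the robot's left or right; three bottles fit in a row 85 mm apart.
- work_mat: Blue silicone repair mat, fixed, 300 by 160 mm, 3 mm thick, on the other side of the caddy from the side tray, with a raised round ring near the end closest to the robot: the place for the flux tin. The ring's lip is 3 mm high, inside diameter 80 mm, outside 88 mm. Origin on the bench under the ring's centre (mat top at z = 3 mm); the mat runs from 60 mm behind to 240 mm ahead of it along its x, 80 mm to each side along its y, turned up to 0.12 rad.
- spray_can: Round white spray can with a grey band, 52 mm diameter, straight up to 112 mm, with a 34 mm wide cap up to 140 mm; about 200 g. Origin at the centre of its underside, z up its axis.
- pump_bottle: Square white plastic dispenser bottle, 50 by 50 mm (flats across its x and y), straight up to 112 mm, then a narrow neck and a round steel dish 44 mm wide, top at 134 mm; about 220 g. Origin at the centre of its underside, z up. Its x axis lies within 0.15 rad of the caddy's x at the start.
- squeeze_bottle: Round cream plastic squeeze bottle, 44 mm diameter, straight up to 108 mm, with a black screw cap and a slim nozzle up to 138 mm; about 140 g. Origin at the centre of its underside, z up its axis.
- flux_tin: Low round aluminium flux tin with a screw lid, 52 mm diameter, 30 mm high, lid up; about 90 g. Origin at the centre of its underside, z up its axis. Once the bottles are away there is room for fingers at its two sides (along the caddy's y), little behind it.
- circuit_board: Bystander: green circuit board 90 by 60 mm with parts up to 19 mm high, loose on the mat about 140 mm ahead of the ring. Origin at the centre of its underside.
- solder_spool: Bystander: spool of solder standing on the bench between robot and caddy, 60 mm diameter, 40 mm high. Origin at the centre of its underside.
- bit_kit: Bystander: flat grey screwdriver kit 165 (its x) by 74 by 22 mm, on the bench between robot and caddy. Origin at the centre of its underside.

How it is judged (in metres and radians):
On the way, in this order (a step that is already met when the one before it is completed fails the run):
1. all three bottles stand in the side tray (x of spray_can in the frame of side_tray between -0.125 and 0.125 m and y of spray_can in the frame of side_tray between -0.05 and 0.05 m and height (world z) of each of spray_can, pump_bottle, squeeze_bottle below 0.008 m and angle between each of spray_can, pump_bottle, squeeze_bottle's own z axis and vertical below 0.1 rad and x of pump_bottle in the frame of side_tray between -0.125 and 0.125 m and y of pump_bottle in the frame of side_tray between -0.05 and 0.05 m and x of squeeze_bottle in the frame of side_tray between -0.125 and 0.125 m and y of squeeze_bottle in the frame of side_tray between -0.05 and 0.05 m), for 0.2 s.
2. the flux tin stands let go inside the ring on the mat (horizontal distance between flux_tin and work_mat below 0.016 m and height (world z) of flux_tin below 0.007 m and angle between flux_tin's own z axis and vertical below 0.1 rad and contact force between the fingers and flux_tin below 0.1 N), for 0.2 s.
At the end, for the whole second after the job is handed in: The flux tin stands upright inside the ring on the repair mat (centre within 16 mm of the ring's centre) and each bottle stands upright in the caddy within 15 mm of where it stood at the start; everything is let go and at rest (horizontal distance between flux_tin and work_mat below 0.016 m and height (world z) of flux_tin below 0.007 m and angle between each of flux_tin, spray_can, pump_bottle, squeeze_bottle's own z axis and vertical below 0.1 rad and linear speed of each of flux_tin, spray_can, pump_bottle, squeeze_bottle below 0.02 m/s and angular speed of each of flux_tin, spray_can, pump_bottle, squeeze_bottle below 0.2 rad/s and distance of each of spray_can, pump_bottle, squeeze_bottle from where it was at the start of the episode below 0.015 m); the robot touches nothing.
It fails at once if a bottle or the flux tin is tipped over (angle between any of spray_can, pump_bottle, squeeze_bottle, flux_tin's own z axis and vertical above 0.6 rad).
It fails at once if the circuit board is shifted by more than 20 mm (distance of circuit_board from where it was at the start of the episode above 0.02 m).
It fails at once if the solder spool is shifted by more than 20 mm (distance of solder_spool from where it was at the start of the episode above 0.02 m).
It fails at once if the screwdriver kit is shifted by more than 20 mm (distance of bit_kit from where it was at the start of the episode above 0.02 m).
It also fails if it takes over 144 s, if anything falls off the work surface, if the arm or the gripper's body presses on something with over 40 N, if the wrist force passes 120 N, or if a joint passes its speed limit or range.

ROBOT

A 6-joint arm with a two-finger parallel gripper is mounted at the origin on the work surface. World frame = base frame: x ahead of the robot, y to its left, z up, the work surface at z = 0. Lengths are in mm, angles in rad, forces in N, time in s.
With the tool pointing down it reaches from about 350 to 875 mm from the base axis. Payload 4.2 kg.
Tool frame: the origin (TCP) lies at the very end of the fingers, on their centre line; the grasp point (between the pads) lies arm.grip_depth behind it (arm.grip_depth is the distance from the TCP to the grasp point, in mm); z points along the fingers, y is the direction in which the jaws open and shut (so a half turn about z gives the same grasp; the last joint's range is limited). The gripper opens to 85 mm and grips with 20 to 120 N. Pads are 22 mm wide; open, the fingers measure 114 mm over their backs; the gripper's body (76 mm by 85 mm) begins 54 mm behind the grasp point. The pads swing forward as they close: fully open they stand 13 mm farther back than shut.
Start: joints at [1.544, 0.385, 0.008, 0, -1.194, -0.259], TCP at [176.171, 599.636, 231.312] pointing down, gripper open.
Joint ranges: [-3.14, 3.14], [-1.21, 2.06], [-1.07, 1.41], [-3.16, 2.05], [-2.99, -0.16], [-3.1, 3.1]. Speed limits (rad/s): [2.79, 2.79, 3.14, 3.14, 3.14, 3.14].

INTERFACE

Orientations are given as a unit quaternion [x, y, z, w].
In Python, from bench import arm, optics, workorder gives the robot as it stands. The module is installed in compiled form; this text tells all that it offers.
- The arm moves only by the tool play_rows, never from a script. Its arguments are lists of equal length, an entry for each row: "travel": the shift along the tool's x, y, z in m, a list of three; "rotation": the turn, a rotation vector about the tool's x, y, z in rad, a list of three; "grip": the opening, from 0 (shut) to 1 (fully open). In form: {"travel": [[x, y, z], ...], "rotation": [[rx, ry, rz], ...], "grip": [grip, ...]}. A call has 1 to 12 rows; each row shifts and turns the commanded pose from where the row before left it, along the tool's axes as they then stand; what a row does not reach is not made up. A row lasts 1/12 s, in which the tool goes at most 41.7 mm and 7.16 degrees, less where a joint would pass 70% of its speed; a pose out of reach is approached as far as the arm can. A call is refused whole if a number of a shift passes 0.0417 or a number of a turn 0.125, either way. A call with a gripper value outside its range is refused whole. The fingers move at their own pace and stop on an object; the grip force is fixed at half the most. Time passes only in rows, so rows that do not move let the fingers close. It gives the time, the measured TCP pose, the force and the opening at its end, in the units of the state.
- arm.read_state(): the state, without advancing time (a new reading comes with each control period).
- optics.get_image(name): name is "scene" or "top" or "wrist"; returns a dict with "image" (400x640x3 uint8, blue, green, red), "depth" (400x640 float32, mm along the optical axis (not along the pixel's ray), 0 where there is no reading), "camera_matrix" (3x3 intrinsics, pixels), "k1" (the pictures are not rectified: a ray, as slopes to the right and down, at radius r is drawn at 1 + k1 r^2 times it, then the intrinsics apply), "R" (3x3) and "t" (3): a world point X has camera coordinates R X + t; the wrist camera has in their place "hand_eye" (4x4, takes a point from camera to tool coordinates, whose origin is the TCP and whose axes are the flange's). Camera axes: x right, y down, z forward; pixel columns grow to the right and rows downward; lengths in mm; the calibration is good to about 2 mm. A picture is of the moment at which its call begins: read the wrist's pose just before it.
- workorder.job_done(): hands the job in, once; it reports no verdict.
The state is a dict: "clock": time; "joints": joint angles; "joint_vel": joint speeds; "joint_efforts": joint torques, N m; "position": TCP position; "ee_rot": TCP orientation; "contact_force": force on the tool from outside, world axes, zero at the start; "wrist_torque": the same for the moment, N m; "gripper_width": finger opening in mm.
Only numpy, scipy, OpenCV 4.12 (cv2) and the standard library are available. Lean on these libraries where they do the work, as an engineer would, in place of code of your own. Each camera call takes 0.05 s, during which the arm holds its last target. There are 200 camera calls.

## Working session

There is one attempt and no reset: what is moved stays moved. The work goes in short steps, Python scripts to look and compute and a tool call to move; the robot and the scene stay as the last step left them, time stands still between calls to the robot, and variables do not carry over. Pictures are saved under pics/ and viewed, about 12 in all and at most 16, crops included, and the job is handed in when it is done.

Besides the shell and the picture viewer there is one more tool, called by a JSON object that holds its "fn" and its "kwargs". play_rows: Moves the arm, as the interface text tells. Its arguments: {"type":"object","properties":{"travel":{"type":"array","items":{"type":"array","items":{"type":"number"}}},"rotation":{"type":"array","items":{"type":"array","items":{"type":"number"}}},"grip":{"type":"array","items":{"type":"number"}}},"required":["travel","rotation","grip"]}

```bash
mkdir -p pics; ls; cat > h.py <<'E'
import numpy as np, cv2
from bench import arm, optics, workorder
def grab(n):
    s=arm.read_state(); d=optics.get_image(n); d['s']=s; return d
def pose(d):
    if 'R' in d: return np.array(d['R']),np.array(d['t']).ravel()
    from scipy.spatial.transform import Rotation as Ro
    T=np.eye(4);T[:3,:3]=Ro.from_quat(d['s']['ee_rot']).as_matrix();T[:3,3]=d['s']['position']
    C=np.linalg.inv(T@np.array(d['hand_eye'])); return C[:3,:3],C[:3,3]
def slopes(d,uv):
    K=np.array(d['camera_matrix']);k=float(d['k1'])
    uv=np.asarray(uv,float).reshape(-1,2)
    q=(uv-[K[0,2],K[1,2]])/[K[0,0],K[1,1]]; p=q.copy()
    for _ in range(20): p=q/(1+k*(p**2).sum(1,keepdims=True))
    return p
def plane(d,uv,z):
    R,t=pose(d);p=slopes(d,uv);r=np.c_[p,np.ones(len(p))]@R; c=-R.T@t
    return c+r*((z-c[2])/r[:,2])[:,None]
def cloud(d):
    R,t=pose(d);h,w=d['depth'].shape;v,u=np.mgrid[:h,:w]
    p=slopes(d,np.c_[u.ravel(),v.ravel()]);X=np.c_[p,np.ones(len(p))]*d['depth'].reshape(-1,1)
    return ((X-t)@R).reshape(h,w,3)
E
python3 - <<'E'
from h import *
s=arm.read_state();print(s,arm.grip_depth)
for n in('scene','top','wrist'):
    d=grab(n);cv2.imwrite(f'pics/{n}0.png',d['image']);np.save(f'pics/{n}0.npy',d,allow_pickle=True)
    R,t=pose(d);print(n,(-R.T@t).round(),R.round(2).tolist(),np.array(d['camera_matrix'])[0,0],d['k1'])
a=cv2.imread('pics/scene0.png');b=cv2.imread('pics/top0.png')
E
```

```text
pics
{'clock': 0.0, 'joints': array([ 1.54361574e+00,  3.85572324e-01,  6.60620102e-03, -5.35373177e-04,
       -1.19399913e+00, -2.58601388e-01]), 'joint_vel': array([ 4.07510170e-05, -1.10189179e-03,  1.19216569e-03,  2.71378494e-04,
       -1.19998693e-03,  4.36428567e-04]), 'joint_efforts': array([-2.47040307e-04, -3.92291844e+01,  1.88406962e+01,  4.18628007e+00,
       -4.55636153e-03, -6.92486452e-06]), 'position': array([175.9982941 , 599.08606093, 230.19899304]), 'ee_rot': array([ 9.89793759e-01, -1.42502900e-01, -1.21933544e-04,  1.10593370e-03]), 'contact_force': array([ 0.5880232 , -0.5948169 ,  0.14806735]), 'wrist_torque': array([0.01027906, 0.03738364, 0.01446971]), 'gripper_width': 85.1067543309137} 18.700000000000003
scene [1029. -458.  773.] [[0.65, 0.76, 0.02], [0.56, -0.47, -0.68], [-0.51, 0.45, -0.73]] 392.614332532734 -0.017991123828610154
top [390.   6. 845.] [[-0.01, -1.0, -0.01], [-0.98, 0.01, -0.19], [0.19, 0.01, -0.98]] 381.98140102898446 -0.008170796305838687
wrist [249. 579. 373.] [[-0.28, -0.96, 0.0], [-0.91, 0.27, 0.3], [-0.29, 0.08, -0.95]] 343.8060762604416 -0.027334267236745133
```

View pics/top0.png

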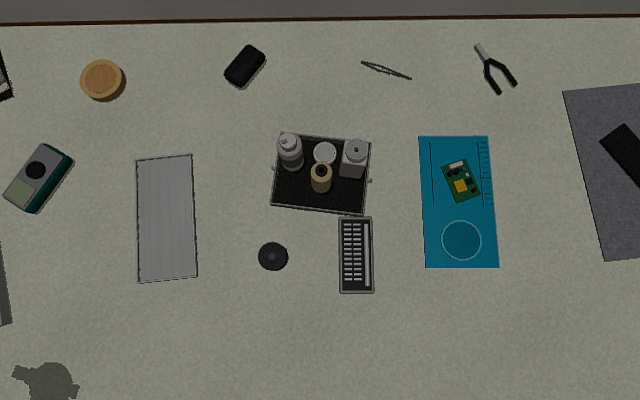

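View pics/scene0.png

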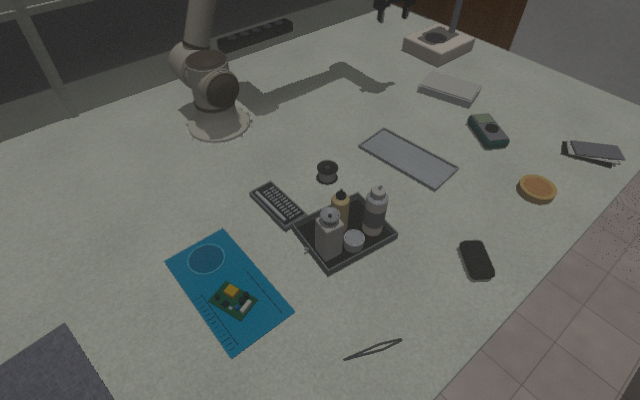

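The top view shows the caddy at about (320,172): spray can left (290,150), tin back middle (324,153), squeeze bottle in front (321,178) and pump right (355,158). The tray is at (167,218), the mat on the right with its ring at (461,240). The scene view agrees with this. Next I measure.

```bash
cat > m1.py <<'E'
from h import *
from scipy import ndimage as nd
D={n:np.load(f'pics/{n}0.npy',allow_pickle=True).item() for n in('top','scene')}
P={n:cloud(d) for n,d in D.items()}
def rect(pts): 
    (c,s,a)=cv2.minAreaRect(pts[:,:2].astype(np.float32)); return np.round(c,1),np.round(s,1),round(a,2)
for n,d in D.items():
    p=P[n];ok=d['depth']>0;Z=p[...,2]
    print(n,'bench z',np.median(Z[ok&(abs(p[...,0]-400)<80)&(abs(p[...,1])<250)&(abs(Z)<12)]).round(2))
    reg=ok&(p[...,0]>350)&(p[...,0]<720)&(abs(p[...,1])<500)
    l,k=nd.label(reg&(Z>100)&(Z<160))
    for i in range(1,k+1):
        q=p[l==i]
        if len(q)<15: continue
        print(' tall',len(q),'mean',q.mean(0).round(1),'zmax',q[:,2].max().round(1))
        for a,b in((60,105),(118,150)):
            pass
    hsv=cv2.cvtColor(d['image'],cv2.COLOR_BGR2HSV)
    m=cv2.inRange(hsv,(90,120,50),(110,255,255)); m=cv2.morphologyEx(m,cv2.MORPH_OPEN,np.ones((3,3)))
    c=max(cv2.findContours(m,cv2.RETR_EXTERNAL,cv2.CHAIN_APPROX_NONE)[0],key=cv2.contourArea).reshape(-1,2)
    print(' mat plane',rect(plane(d,c,3)),'z of mat',np.median(Z[(m>0)&ok]).round(1))
    # ring lip: brighter cyan in mat
    # tray
    if n=='top':
        g=cv2.cvtColor(d['image'],cv2.COLOR_BGR2GRAY)
        print(d['image'][218,150:200:6].tolist(), d['image'][218,100:130:10].tolist(),d['image'][240,440:486:3].tolist())
q=P['top'];Z=q[...,2]
print('tray Z row218',Z[218,120:210:3].round(0))
print('caddy Z row205',Z[205,262:380:4].round(0)); print('tin',q[153,324],P['scene'][240,354])
v=np.clip(D['top']['image'][120:220,260:390],0,255);cv2.imwrite('pics/crop1.png',cv2.resize(v,None,fx=6,fy=6,interpolation=cv2.INTER_CUBIC))
E
python3 m1.py
```

```text
top bench z 0.92
 tall 553 mean [633.2  62.7 129.6] zmax 147.7
 tall 672 mean [616.8 -66.6 127.6] zmax 142.3
 tall 384 mean [580.3   0.  118.8] zmax 145.4
 mat plane (array([ 545.2, -305. ]), array([159.2, 297.6]), 89.57) z of mat 4.6
[[109, 110, 109], [110, 111, 111], [110, 112, 110], [109, 111, 111], [112, 113, 114], [111, 113, 113], [111, 112, 113], [122, 123, 122], [111, 123, 123]] [[114, 125, 124], [118, 130, 131], [123, 135, 134]] [[87, 71, 14], [82, 63, 0], [88, 71, 4], [90, 72, 15], [91, 73, 17], [89, 71, 13], [87, 71, 6], [88, 71, 7], [89, 72, 12], [88, 70, 9], [87, 68, 9], [85, 67, 1], [84, 66, 0], [58, 50, 19], [100, 80, 2], [102, 82, 0]]
scene bench z 0.71
 tall 441 mean [647.2  57.6 125.6] zmax 146.3
 tall 861 mean [616.4 -50.6 121.2] zmax 143.9
 mat plane (array([ 547.1, -303.2]), array([158.5, 297.6]), 89.48) z of mat 3.3
tray Z row218 [ 2.  1. -1.  1.  1. 12.  4.  7.  7.  3.  2.  4.  7.  5.  5.  4.  7.  3.
  4.  5.  6.  5.  5.  3. 11.  2.  0. -1. -1.  2.]
caddy Z row205 [ 1.  3. -0. 10. 19. 25. 24. 29. 27.  5.  5.  7.  5.  4.  3.  8.  5.  4.
  5.  5.  7.  6.  5.  4.  4.  6.  1. -0.  5.  1.]
tin [645.82946447  -8.18455496  36.06345894] [656.63103378 -14.69462763  36.67007889]
```

View pics/wrist0.png

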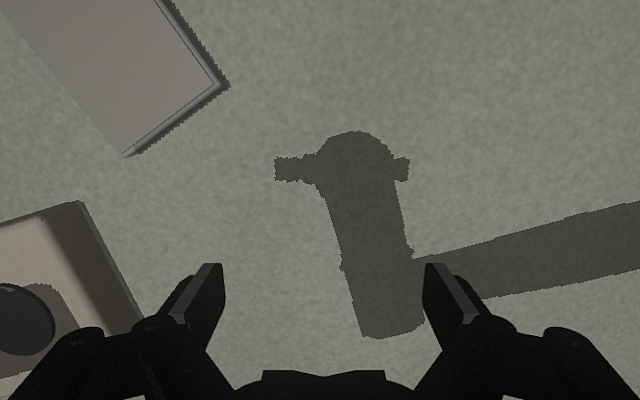

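{"fn": "play_rows", "kwargs": {"travel": [[0,0,-0.0083],[0,0,-0.0083],[0,0,-0.0083],[0,0,-0.0083],[0,0,-0.0083],[0,0,-0.0083],[0,0,-0.0083],[0,0,-0.0083],[0,0,-0.0083],[0,0,-0.0083],[0,0,-0.0083],[0,0,-0.0083]], "rotation": [[0,0,0.1071],[0,0,0.1071],[0,0,0.1071],[0,0,0.1071],[0,0,0.1071],[0,0,0.1071],[0,0,0.1071],[0,0,0.1071],[0,0,0.1071],[0,0,0.1071],[0,0,0.1071],[0,0,0.1071]], "grip": [1,1,1,1,1,1,1,1,1,1,1,1]}}

```text
clock: 1.15
position: [176.1, 599.4, 330.8]
ee_rot: [-0.705, 0.709, -0.0, -0.0]
contact_force: [0.5, 0.3, 0.8]
gripper_width: 85.4
```

{"fn": "play_rows", "kwargs": {"travel": [[0.0266,-0.0303,0],[0.0266,-0.0303,0],[0.0266,-0.0303,0],[0.0266,-0.0303,0],[0.0266,-0.0303,0],[0.0266,-0.0303,0],[0.0266,-0.0303,0],[0.0266,-0.0303,0],[0.0266,-0.0303,0],[0.0266,-0.0303,0],[0.0266,-0.0303,0],[0.0266,-0.0303,0]], "rotation": [[0,0,0],[0,0,0],[0,0,0],[0,0,0],[0,0,0],[0,0,0],[0,0,0],[0,0,0],[0,0,0],[0,0,0],[0,0,0],[0,0,0]], "grip": [1,1,1,1,1,1,1,1,1,1,1,1]}}

```text
clock: 2.15
position: [540.7, 278.7, 330.7]
ee_rot: [-0.707, 0.707, 0.0, -0.0]
contact_force: [0.1, 0.8, -0.6]
gripper_width: 85.4
```

{"fn": "play_rows", "kwargs": {"travel": [[0,0,0],[0,0,0],[0,0,0]], "rotation": [[0,0,0],[0,0,0],[0,0,0]], "grip": [1,1,1]}}

```text
clock: 2.4
position: [539.7, 280.1, 330.4]
ee_rot: [-0.707, 0.707, 0.0, -0.0]
contact_force: [-0.5, -0.2, 0.0]
gripper_width: 85.4
```

```bash
cat > snap.py <<'E'
import sys;from h import *
n=sys.argv[1];d=grab('wrist');cv2.imwrite(f'pics/{n}.png',d['image']);np.save(f'pics/{n}.npy',d,allow_pickle=True)
R,t=pose(d);print(d['s']['clock'],d['s']['position'].round(1),d['s']['ee_rot'].round(4),'cam',(-R.T@t).round(),d['s']['joints'].round(2),d['s']['gripper_width'])
E
python3 snap.py w1
```

```text
2.4 [539.7 280.1 330.4] [-7.068e-01  7.075e-01  2.000e-04 -5.000e-04] cam [538. 204. 474.] [ 0.74  0.31  0.14 -0.   -1.4  -0.75] 85.38449549337132
```

{"fn": "play_rows", "kwargs": {"travel": [[0.0275,-0.0075,0],[0.0275,-0.0075,0],[0.0275,-0.0075,0],[0.0275,-0.0075,0],[0.0275,-0.0075,0],[0.0275,-0.0075,0],[0.0275,-0.0075,0],[0.0275,-0.0075,0],[0,0,0],[0,0,0],[0,0,0]], "rotation": [[0,0,0],[0,0,0],[0,0,0],[0,0,0],[0,0,0],[0,0,0],[0,0,0],[0,0,0],[0,0,0],[0,0,0],[0,0,0]], "grip": [1,1,1,1,1,1,1,1,1,1,1]}}

```text
clock: 3.37
position: [599.3, 61.6, 331.0]
ee_rot: [0.708, -0.707, -0.0, -0.0]
contact_force: [0.5, 0.5, 0.5]
gripper_width: 85.2
```

```bash
python3 snap.py w2
```

```text
3.3667 [599.3  61.6 331. ] [ 7.076e-01 -7.066e-01 -1.000e-04 -2.000e-04] cam [598. -15. 474.] [ 0.37  0.3   0.13 -0.   -1.4  -0.37] 85.16255247694379
```

{"fn": "play_rows", "kwargs": {"travel": [[0.02,0,0],[0.02,0,0],[0.02,0,0],[0.02,0,0],[0,0,0],[0,0,0],[0,0,0]], "rotation": [[0,0,0],[0,0,0],[0,0,0],[0,0,0],[0,0,0],[0,0,0],[0,0,0]], "grip": [1,1,1,1,1,1,1]}}

```text
clock: 4.0
position: [599.6, -18.3, 330.9]
ee_rot: [0.708, -0.707, -0.0, -0.0]
contact_force: [-0.0, 0.4, 0.2]
gripper_width: 85.3
```

```bash
python3 snap.py w3; python3 -c "
import cv2,numpy as np
a=[cv2.imread(f'pics/{n}.png') for n in('w1','w2','w3')]
cv2.imwrite('pics/m3.png',cv2.resize(np.vstack([np.hstack(a[:2]),np.hstack([a[2],a[2]*0])]),(800,500),interpolation=cv2.INTER_AREA))"
```

```text
4.0 [599.6 -18.3 330.9] [ 7.076e-01 -7.066e-01 -1.000e-04 -2.000e-04] cam [598. -95. 474.] [ 0.24  0.29  0.12 -0.   -1.4  -0.24] 85.32525484578998
```

View pics/w3.png

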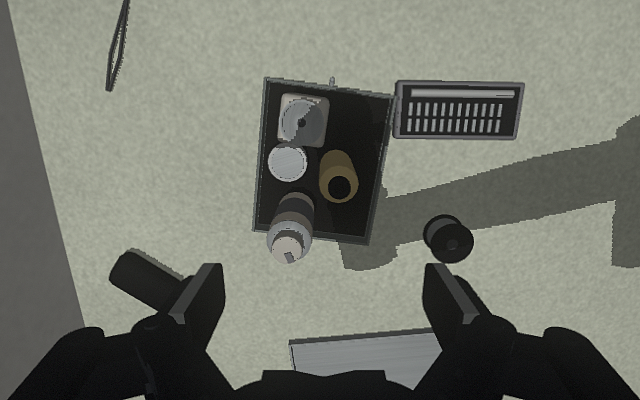

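View pics/m3.png

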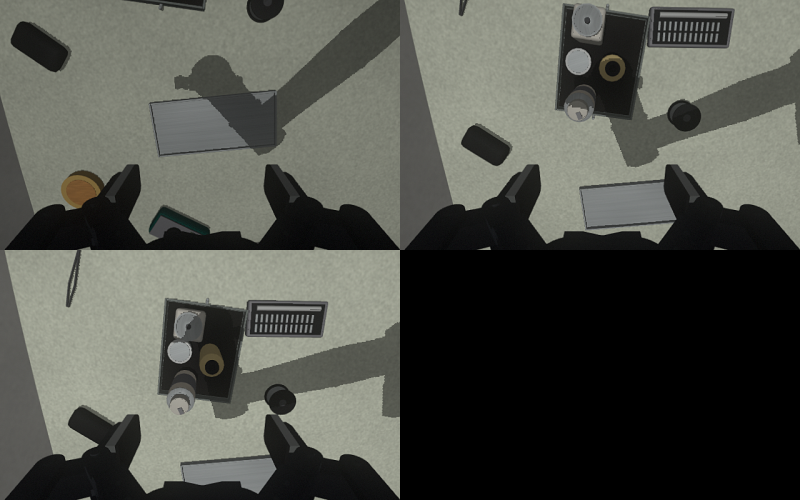

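```bash
cat > m2.py <<'E'
from h import *
from scipy import ndimage as nd
D={n:np.load(f'pics/{n}.npy',allow_pickle=True).item() for n in('w1','w2','w3','top0','scene0')}
P={n:cloud(d) for n,d in D.items()}
def blob(n,seed,r,lo,hi):
    p=P[n];m=(D[n]['depth']>0)&(p[...,2]>lo)&(p[...,2]<hi)&(np.hypot(p[...,0]-seed[0],p[...,1]-seed[1])<r)
    m=nd.binary_opening(m); l,k=nd.label(m)
    m=l==1+np.argmax(nd.sum(m,l,range(1,k+1)))
    return m
def tri(a,ua,b,ub):
    A=[];B=[]
    for n,u in((a,ua),(b,ub)):
        R,t=pose(D[n]);s=slopes(D[n],u)[0];r=R.T@np.r_[s,1];r/=np.linalg.norm(r);c=-R.T@t
        M=np.eye(3)-np.outer(r,r);A.append(M);B.append(M@c)
    return np.linalg.solve(sum(A),sum(B))
for nm,seed,r,lo,hi in(('tin',(645,-8),32,27,45),('pump',(617,-66),40,122,150),('spray',(638,60),40,131,155),('squeeze',(580,0),35,112,150)):
    us={}
    for n in('w2','w3','top0'):
        m=blob(n,seed,r,lo,hi);c=max(cv2.findContours(m.astype(np.uint8),0,1)[0],key=cv2.contourArea)
        (x,y),w,a=cv2.fitEllipse(c);us[n]=(x,y);q=P[n][m]
        print(nm,n,'px',np.round((x,y),1),np.round(w,1),'cloud mean',q.mean(0).round(1),'med z',np.median(q[:,2]).round(1),'span',np.ptp(q[:,:2],axis=0).round(0))
    print('   tri w2-w3',tri('w2',us['w2'],'w3',us['w3']).round(1),'w2-top',tri('w2',us['w2'],'top0',us['top0']).round(1))
def rect(pts): 
    (c,s,a)=cv2.minAreaRect(pts[:,:2].astype(np.float32)); return np.round(c,1),np.round(s,1),round(a,2)
# caddy rim and floor
for n in('w3','w2','top0'):
    p=P[n];m=(p[...,2]>20)&(p[...,2]<30)&(abs(p[...,0]-600)<130)&(abs(p[...,1])<130)
    print('caddy rim',n,rect(p[m]),'floor',np.median(p[...,2][(np.hypot(p[...,0]-545,p[...,1]-20)<15)]).round(1))
for n in('w1','top0'):
    p=P[n];m=(p[...,2]>7)&(p[...,2]<17)&(abs(p[...,0]-540)<170)&(abs(p[...,1]-320)<110)
    m=nd.binary_opening(m,np.ones((2,2)));print('tray rim',n,rect(p[m]),m.sum(),'floor',np.median(p[...,2][np.hypot(p[...,0]-540,p[...,1]-320)<30]).round(1))
E
python3 m2.py
```

```text
tin w2 px [285.1  97.8] [41.1 42.6] cloud mean [644.8  -7.4  34.6] med z 34.6 span [52. 50.]
tin w3 px [287.4 161.8] [38.  39.3] cloud mean [644.6  -7.6  34.6] med z 34.7 span [51. 50.]
tin top0 px [324.3 152.3] [20.7 22.9] cloud mean [647.7  -8.9  35.4] med z 35.6 span [49. 49.]
   tri w2-w3 [644.8  -7.5  33.4] w2-top [643.1  -8.2  50. ]
pump w2 px [299.1  31.4] [48.2 52.7] cloud mean [619.7 -66.6 136. ] med z 136.7 span [43. 44.]
pump w3 px [301.1 122.2] [44.5 45.8] cloud mean [619.6 -66.4 135.9] med z 136.5 span [42. 43.]
pump top0 px [355.9 148.6] [21.2 22. ] cloud mean [622.2 -68.3 136.8] med z 137.1 span [43. 43.]
   tri w2-w3 [619.6 -66.6 136.7] w2-top [619.4 -66.4 144.6]
spray w2 px [284.  175.5] [32.9 33.3] cloud mean [636.7  64.7 142.1] med z 142.3 span [33. 33.]
spray w3 px [286.8 247.7] [30.8 31.1] cloud mean [636.7  63.5 141.5] med z 142.2 span [33. 33.]
spray top0 px [287.5 140.6] [16.6 17.2] cloud mean [637.9  63.8 142.3] med z 142.7 span [33. 33.]
   tri w2-w3 [637.4  66.2 135.8] w2-top [636.1  63.5 147.3]
squeeze w2 px [339.3 108.1] [37.9 39.1] cloud mean [581.9   0.9 120.7] med z 117.8 span [40. 40.]
squeeze w3 px [338.5 184.1] [34.6 35.7] cloud mean [581.9  -0.7 120.7] med z 117.8 span [40. 41.]
squeeze top0 px [320.9 171.3] [19. 20.] cloud mean [ 5.817e+02 -2.000e-01  1.208e+02] med z 118.0 span [39. 40.]
   tri w2-w3 [581.6   1.2 113.3] w2-top [5.818e+02 3.000e-01 1.207e+02]
caddy rim w3 (array([581.5,  -4.3]), array([225.5, 208.6]), 82.32) floor 4.8
caddy rim w2 (array([5.817e+02, 1.000e-01]), array([235.1, 210. ]), 82.44) floor 4.7
caddy rim top0 (array([ 5.835e+02, -4.000e-01]), array([233.7, 211.7]), 82.32) floor 5.1
tray rim w1 (array([510.2, 349.9]), array([279.7, 130.9]), 5.83) 1938 floor 4.5
tray rim top0 (array([513.3, 348.6]), array([281.3, 132.4]), 5.66) 819 floor 4.6
```

```bash
cat >> h.py <<'E'
def tf(yaw,*ds):   # world displacement -> tool shift (tool down, tool-x at yaw)
    c,s=np.cos(yaw),np.sin(yaw);A=np.array([[c,s,0],[s,-c,0],[0,0,-1.]])
    for d in ds:
        v=A@np.array(d,float)/1000;n=int(np.ceil(np.linalg.norm(v)/.038));print(d,'tool',v.round(4),'n',n,'row',(v/n).round(4))
def yaw_now():
    from scipy.spatial.transform import Rotation as Ro
    x=Ro.from_quat(arm.read_state()['ee_rot']).as_matrix()[:,0];return np.arctan2(x[1],x[0])
E
python3 - <<'E'
from m2 import *
print('----')
for n in('w2','w3','top0'):
    p=P[n];m=(D[n]['depth']>0)&(p[...,2]>100)&(p[...,2]<150)&(np.hypot(p[...,0]-619.6,p[...,1]+66.5)<42)
    m2=m&(p[...,2]<122)&(p[...,2]>108)
    c=np.vstack(cv2.findContours(m2.astype(np.uint8),0,1)[0]).reshape(-1,2)
    print(n,'shoulder z',np.median(p[...,2][m2]),rect(p[m2]),m2.sum(), rect(plane(D[n],c,116)))
p=P['w3'];m=(D['w3']['depth']>0)&(p[...,2]>21)&(p[...,2]<29.5)&(abs(p[...,0]-585)<110)&(abs(p[...,1])<118)
q=p[m];c,s=np.cos(-.132),np.sin(-.132);l=np.c_[q[:,:2]@[c,s],q[:,:2]@[-s,c]];print(np.percentile(l,[1,99],axis=0))
print(yaw_now())
ps=-np.pi/2-.132
tf(ps,(37,82,0),(0,0,-254),(0,0,100))
E
```

```text
tin w2 px [285.1  97.8] [41.1 42.6] cloud mean [644.8  -7.4  34.6] med z 34.6 span [52. 50.]
tin w3 px [287.4 161.8] [38.  39.3] cloud mean [644.6  -7.6  34.6] med z 34.7 span [51. 50.]
tin top0 px [324.3 152.3] [20.7 22.9] cloud mean [647.7  -8.9  35.4] med z 35.6 span [49. 49.]
   tri w2-w3 [644.8  -7.5  33.4] w2-top [643.1  -8.2  50. ]
pump w2 px [299.1  31.4] [48.2 52.7] cloud mean [619.7 -66.6 136. ] med z 136.7 span [43. 44.]
pump w3 px [301.1 122.2] [44.5 45.8] cloud mean [619.6 -66.4 135.9] med z 136.5 span [42. 43.]
pump top0 px [355.9 148.6] [21.2 22. ] cloud mean [622.2 -68.3 136.8] med z 137.1 span [43. 43.]
   tri w2-w3 [619.6 -66.6 136.7] w2-top [619.4 -66.4 144.6]
spray w2 px [284.  175.5] [32.9 33.3] cloud mean [636.7  64.7 142.1] med z 142.3 span [33. 33.]
spray w3 px [286.8 247.7] [30.8 31.1] cloud mean [636.7  63.5 141.5] med z 142.2 span [33. 33.]
spray top0 px [287.5 140.6] [16.6 17.2] cloud mean [637.9  63.8 142.3] med z 142.7 span [33. 33.]
   tri w2-w3 [637.4  66.2 135.8] w2-top [636.1  63.5 147.3]
squeeze w2 px [339.3 108.1] [37.9 39.1] cloud mean [581.9   0.
[... 750 characters left out ...]
115.50978527288262 (array([619.8, -65.8]), array([50.1, 50.4]), 81.69) 887 (array([619.4, -65.2]), array([49.7, 49.9]), 81.41)
w3 shoulder z 115.4309991097932 (array([619.5, -66.4]), array([50.3, 50.2]), 81.6) 730 (array([619.2, -66.8]), array([49.6, 49.5]), 81.42)
top0 shoulder z 115.9520430547785 (array([621.8, -68.1]), array([49.8, 50.1]), 81.17) 246 (array([620.4, -67.7]), array([49.7, 50.7]), 81.53)
[[480.62674018 -32.86000837]
 [680.93475245 183.78445033]]
-1.5691866093382618
(37, 82, 0) tool [-0.0862 -0.0259  0.    ] n 3 row [-0.0287 -0.0086  0.    ]
(0, 0, -254) tool [0.    0.    0.254] n 7 row [0.     0.     0.0363]
(0, 0, 100) tool [ 0.   0.  -0.1] n 3 row [ 0.      0.     -0.0333]
```

{"fn": "play_rows", "kwargs": {"travel": [[0,0,0],[0,0,0],[-0.029,-0.0083,0],[-0.029,-0.0083,0],[-0.029,-0.0083,0],[0,0,0.035],[0,0,0.035],[0,0,0.035],[0,0,0.035],[0,0,0.035],[0,0,0],[0,0,0]], "rotation": [[0,0,0.075],[0,0,0.075],[0,0,0],[0,0,0],[0,0,0],[0,0,0],[0,0,0],[0,0,0],[0,0,0],[0,0,0],[0,0,0],[0,0,0]], "grip": [1,1,1,1,1,1,1,1,1,1,1,1]}}

```text
clock: 5.05
position: [636.6, 63.3, 154.6]
ee_rot: [-0.653, 0.758, 0.0, -0.002]
contact_force: [0.4, 0.2, 1.0]
gripper_width: 85.4
```

```bash
python3 snap.py w4; python3 -c "
from h import *
print(yaw_now());d=np.load('pics/w4.npy',allow_pickle=True).item();print((d['s']['position']-[637,64.2,76]).round(1))"
```

```text
5.05 [636.6  63.3 154.6] [-6.527e-01  7.576e-01  5.000e-04 -2.000e-03] cam [624. -12. 298.] [ 0.35  0.47 -0.06  0.   -1.05 -0.5 ] 85.35458707387603
-1.7191549878598034
[-0.4 -0.9 78.6]
```

View pics/w4.png

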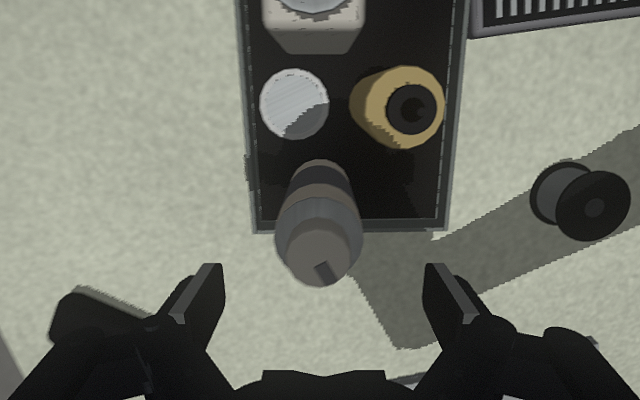

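The spray cap at (320,255) is centred between the fingertips (about 222 and 428). I go down and grip.

{"fn": "play_rows", "kwargs": {"travel": [[0,0,0.026],[0,0,0.026],[0,0,0.026],[0,0,0],[0,0,0],[0,0,0],[0,0,0],[0,0,0],[0,0,0],[0,0,0],[0,0,0],[0,0,0]], "rotation": [[0,0,0],[0,0,0],[0,0,0],[0,0,0],[0,0,0],[0,0,0],[0,0,0],[0,0,0],[0,0,0],[0,0,0],[0,0,0],[0,0,0]], "grip": [1,1,1,1,1,0,0,0,0,0,0,0]}}

```text
clock: 6.1
position: [639.1, 63.0, 80.9]
ee_rot: [-0.652, 0.758, -0.001, 0.002]
contact_force: [-0.0, -0.0, 6.6]
gripper_width: 50.7
```

{"fn": "play_rows", "kwargs": {"travel": [[0,0,0],[0,0,-0.02],[0,0,-0.02],[0,0,-0.02],[0,0,-0.005]], "rotation": [[0,0,0],[0,0,0],[0,0,0],[0,0,0],[0,0,0]], "grip": [0,0,0,0,0]}}

```text
clock: 6.52
position: [639.2, 63.0, 146.9]
ee_rot: [-0.652, 0.758, -0.002, 0.003]
contact_force: [0.8, 0.4, -0.6]
gripper_width: 50.6
```

```bash
python3 - <<'E'
from h import *
s=arm.read_state();p=s['position'];print(s['clock'],p.round(1),s['gripper_width'],s['contact_force'].round(1),yaw_now())
y=yaw_now()
tf(y,(608-p[0],359.6-p[1],0),(510.5-p[0],350-p[1],0))
E
```

```text
6.5167 [639.2  63.  146.9] 50.616882436520385 [ 0.8  0.4 -0.6] -1.7204139933384117
(np.float64(-31.154387638174512), np.float64(296.6010222592967), 0) tool [-0.2886  0.075   0.    ] n 8 row [-0.0361  0.0094  0.    ]
(np.float64(-128.6543876381745), np.float64(287.0010222592967), 0) tool [-0.2646  0.17    0.    ] n 9 row [-0.0294  0.0189  0.    ]
```

{"fn": "play_rows", "kwargs": {"travel": [[-0.0361,0.0094,0],[-0.0361,0.0094,0],[-0.0361,0.0094,0],[-0.0361,0.0094,0],[-0.0361,0.0094,0],[-0.0361,0.0094,0],[-0.0361,0.0094,0],[-0.0361,0.0094,0],[0,0,0],[0,0,0],[0,0,0],[0,0,0]], "rotation": [[0,0,0],[0,0,0],[0,0,0],[0,0,0],[0,0,0],[0,0,0],[0,0,0],[0,0,0],[0,0,0],[0,0,0],[0,0,0],[0,0,0]], "grip": [0,0,0,0,0,0,0,0,0,0,0,0]}}

```text
clock: 7.52
position: [606.0, 358.1, 142.4]
ee_rot: [-0.652, 0.759, 0.0, -0.001]
contact_force: [0.1, -0.4, -1.7]
gripper_width: 50.6
```

{"fn": "play_rows", "kwargs": {"travel": [[0,0,0.02],[0,0,0.02],[0,0,0.015],[0,0,0.004],[0,0,0.002],[0,0,0.002],[0,0,0],[0,0,0]], "rotation": [[0,0,0],[0,0,0],[0,0,0],[0,0,0],[0,0,0],[0,0,0],[0,0,0],[0,0,0]], "grip": [0,0,0,0,0,0,0,0]}}

```text
clock: 8.18
position: [606.8, 359.6, 81.0]
ee_rot: [-0.652, 0.758, 0.0, 0.001]
contact_force: [0.4, 0.9, -1.8]
gripper_width: 51.0
```

{"fn": "play_rows", "kwargs": {"travel": [[0,0,0.001],[0,0,0.001],[0,0,0],[0,0,0]], "rotation": [[0,0,0],[0,0,0],[0,0,0],[0,0,0]], "grip": [0,0,0,0]}}

```text
clock: 8.52
position: [606.8, 359.8, 80.9]
ee_rot: [-0.652, 0.758, -0.0, 0.001]
contact_force: [-2.4, -1.8, 6.7]
gripper_width: 50.8
```

{"fn": "play_rows", "kwargs": {"travel": [[0,0,0],[0,0,0],[0,0,0],[0,0,0],[0,0,-0.02],[0,0,-0.033],[0,0,-0.033],[0,0,0]], "rotation": [[0,0,0],[0,0,0],[0,0,0],[0,0,0],[0,0,0],[0,0,0],[0,0,0],[0,0,0]], "grip": [0.85,0.85,0.85,0.85,0.85,0.85,0.85,0.85]}}

```text
clock: 9.18
position: [609.8, 361.6, 172.4]
ee_rot: [-0.653, 0.758, -0.001, 0.007]
contact_force: [1.5, 0.4, 1.8]
gripper_width: 72.5
```

{"fn": "play_rows", "kwargs": {"travel": [[0.0359,-0.0028,0],[0.0359,-0.0028,0],[0.0359,-0.0028,0],[0.0359,-0.0028,0],[0.0359,-0.0028,0],[0.0359,-0.0028,0],[0.0359,-0.0028,0],[0.0359,-0.0028,0],[0.0359,-0.0028,0],[0.0359,-0.0028,0],[0,0,0],[0,0,0]], "rotation": [[0,0,0],[0,0,0],[0,0,0],[0,0,0],[0,0,0],[0,0,0],[0,0,0],[0,0,0],[0,0,0],[0,0,0],[0,0,0],[0,0,0]], "grip": [0.85,0.85,0.85,0.85,0.85,0.85,0.85,0.85,0.85,0.85,0.85,0.85]}}

```text
clock: 10.18
position: [579.9, -1.6, 163.8]
ee_rot: [-0.651, 0.759, -0.0, 0.0]
contact_force: [-0.1, 0.8, -0.0]
gripper_width: 72.4
```

```bash
python3 - <<'E'
from h import *
d=grab('top');np.save('pics/t1.npy',d,allow_pickle=True);p=cloud(d)
s=arm.read_state();q=s['position'];print(s['clock'],q.round(1),s['gripper_width'],s['contact_force'].round(1),yaw_now())
m=(p[...,2]>133)&(p[...,2]<155)&(np.hypot(p[...,0]-606,p[...,1]-360)<60);print('spray top',m.sum(),p[m].mean(0))
tf(yaw_now(),(581.9-q[0],.2-q[1],0))
E
```

```text
10.2333 [ 5.802e+02 -4.000e-01  1.639e+02] 72.64101414631625 [ 0.9 -0.5 -0. ] -1.722557934589319
spray top 0 [nan nan nan]
(np.float64(1.7037293195312486), np.float64(0.5518198595211438), 0) tool [-0.0008 -0.0016  0.    ] n 1 row [-0.0008 -0.0016  0.    ]<stdin>:4: RuntimeWarning: Mean of empty slice.
  ret = um.true_divide(
```

```bash
python3 - <<'E'
import cv2,numpy as np
d=np.load('pics/t1.npy',allow_pickle=True).item();cv2.imwrite('pics/t1.png',d['image'][80:320,80:520])
from h import *
d=grab('scene');cv2.imwrite('pics/s1.png',np.vstack([cv2.resize(d['image'][60:320,160:560],(616,400)),np.zeros((0,616,3),np.uint8)]))
p=cloud(d);m=(p[...,2]>133)&(p[...,2]<155)&(np.hypot(p[...,0]-606,p[...,1]-360)<60);print('spray top',m.sum(),p[m].mean(0),p[m][:,:].max(0))
E
```

```text
spray top 98 [612.87015809 359.0466378  139.65022352] [629.12238818 380.71400883 144.10319244]
```

View pics/s1.png

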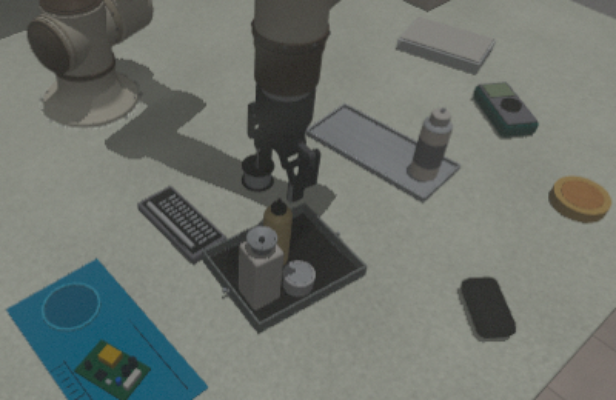

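The spray can stands in the tray at (430,150) in this view. Next the squeeze bottle.

{"fn": "play_rows", "kwargs": {"travel": [[-0.0008,-0.0016,0.025],[0,0,0.03],[0,0,0.03],[0,0,0.004],[0,0,0],[0,0,0],[0,0,0],[0,0,0],[0,0,0],[0,0,0],[0,0,0],[0,0,0]], "rotation": [[0,0,0],[0,0,0],[0,0,0],[0,0,0],[0,0,0],[0,0,0],[0,0,0],[0,0,0],[0,0,0],[0,0,0],[0,0,0],[0,0,0]], "grip": [0.85,0.85,0.85,0.85,0.85,0.85,0,0,0,0,0,0]}}

```text
clock: 11.28
position: [583.3, 1.1, 77.1]
ee_rot: [-0.652, 0.758, -0.001, 0.002]
contact_force: [0.1, 0.9, 5.8]
gripper_width: 43.0
```

{"fn": "play_rows", "kwargs": {"travel": [[0,0,0],[0,0,0]], "rotation": [[0,0,0],[0,0,0]], "grip": [0,0]}}

```text
clock: 11.45
position: [583.3, 1.1, 77.1]
ee_rot: [-0.652, 0.758, -0.001, 0.002]
contact_force: [0.8, 1.0, 5.5]
gripper_width: 42.9
```

{"fn": "play_rows", "kwargs": {"travel": [[0,0,-0.02],[0,0,-0.02],[0,0,-0.02],[0,0,-0.005],[0,0,0]], "rotation": [[0,0,0],[0,0,0],[0,0,0],[0,0,0],[0,0,0]], "grip": [0,0,0,0,0]}}

```text
clock: 11.87
position: [582.6, 1.0, 141.5]
ee_rot: [-0.652, 0.758, -0.001, 0.002]
contact_force: [0.6, -0.6, -1.7]
gripper_width: 42.4
```

```bash
cat > st.py <<'E'
import sys;from h import *
s=arm.read_state();q=s['position'];y=yaw_now();print(s['clock'],q.round(1),s['gripper_width'],s['contact_force'].round(1),y)
if len(sys.argv)>2: tf(y,(float(sys.argv[1])-q[0],float(sys.argv[2])-q[1],0))
E
python3 st.py 510.5 350
```

```text
11.8667 [582.6   1.  141.5] 42.40449199281589 [ 0.6 -0.6 -1.7] -1.7211936450949046
(np.float64(-72.07524842527403), np.float64(348.9730353487229), 0) tool [-0.3342  0.1235  0.    ] n 10 row [-0.0334  0.0124  0.    ]
```

{"fn": "play_rows", "kwargs": {"travel": [[-0.0334,0.0124,0],[-0.0334,0.0124,0],[-0.0334,0.0124,0],[-0.0334,0.0124,0],[-0.0334,0.0124,0],[-0.0334,0.0124,0],[-0.0334,0.0124,0],[-0.0334,0.0124,0],[-0.0334,0.0124,0],[-0.0334,0.0124,0],[0,0,0],[0,0,0]], "rotation": [[0,0,0],[0,0,0],[0,0,0],[0,0,0],[0,0,0],[0,0,0],[0,0,0],[0,0,0],[0,0,0],[0,0,0],[0,0,0],[0,0,0]], "grip": [0,0,0,0,0,0,0,0,0,0,0,0]}}

```text
clock: 12.87
position: [507.7, 350.7, 137.6]
ee_rot: [-0.653, 0.757, 0.0, -0.002]
contact_force: [0.1, 0.0, -0.5]
gripper_width: 42.4
```

{"fn": "play_rows", "kwargs": {"travel": [[0,0,0],[0,0,0.02],[0,0,0.02],[0,0,0.018],[0,0,0.004],[0,0,0.002],[0,0,0.002],[0,0,0],[0,0,0]], "rotation": [[0,0,0],[0,0,0],[0,0,0],[0,0,0],[0,0,0],[0,0,0],[0,0,0],[0,0,0],[0,0,0]], "grip": [0,0,0,0,0,0,0,0,0]}}

```text
clock: 13.62
position: [508.5, 346.9, 76.2]
ee_rot: [-0.652, 0.759, -0.0, -0.002]
contact_force: [-6.5, -3.9, 11.1]
gripper_width: 42.7
```

{"fn": "play_rows", "kwargs": {"travel": [[0,0,0],[0,0,0],[0,0,0],[0,0,0],[0,0,-0.02],[0,0,-0.033],[0,0,-0.035],[0,0,0]], "rotation": [[0,0,0],[0,0,0],[0,0,0],[0,0,0],[0,0,0],[0,0,0],[0,0,0],[0,0,0]], "grip": [0.85,0.85,0.85,0.85,0.85,0.85,0.85,0.85]}}

```text
clock: 14.28
position: [512.9, 352.2, 169.6]
ee_rot: [-0.653, 0.758, -0.0, 0.007]
contact_force: [0.6, 1.1, 0.4]
gripper_width: 72.8
```

{"fn": "play_rows", "kwargs": {"travel": [[0.0328,-0.0142,0],[0.0328,-0.0142,0],[0.0328,-0.0142,0],[0.0328,-0.0142,0],[0.0328,-0.0142,0],[0.0328,-0.0142,0],[0.0328,-0.0142,0],[0.0328,-0.0142,0],[0.0328,-0.0142,0],[0.0328,-0.0142,0],[0.0328,-0.0142,0],[0.0328,-0.0142,0]], "rotation": [[0,0,0],[0,0,0],[0,0,0],[0,0,0],[0,0,0],[0,0,0],[0,0,0],[0,0,0],[0,0,0],[0,0,0],[0,0,0],[0,0,0]], "grip": [0.9,0.9,0.9,0.9,0.9,0.9,0.9,0.9,0.9,0.9,0.9,0.9]}}

```text
clock: 15.28
position: [619.0, -66.9, 161.6]
ee_rot: [-0.652, 0.758, 0.0, -0.0]
contact_force: [0.7, -0.4, 0.4]
gripper_width: 77.0
```

{"fn": "play_rows", "kwargs": {"travel": [[0,0,0],[0,0,0],[0,0,0]], "rotation": [[0,0,0],[0,0,0],[0,0,0]], "grip": [0.9,0.9,0.9]}}

```text
clock: 15.53
position: [618.5, -65.1, 161.4]
ee_rot: [-0.652, 0.758, 0.0, -0.0]
contact_force: [-0.3, 0.3, 0.1]
gripper_width: 76.7
```

```bash
python3 st.py 619.5 -66.3; python3 - <<'E'
from h import *
d=grab('scene');p=cloud(d)
for n,x,y,lo in(('spray',606,360,135),('squeeze',509,348,112)):
    m=(p[...,2]>lo)&(p[...,2]<155)&(np.hypot(p[...,0]-x,p[...,1]-y)<50);print(n,m.sum(),p[m].mean(0).round(1),p[m].max(0).round(1))
E
```

```text
15.5333 [618.5 -65.1 161.4] 76.7232335942928 [-0.3  0.3  0.1] -1.7218024333981914
(np.float64(0.9915670283472764), np.float64(-1.1761689226679977), 0) tool [ 0.001  -0.0012  0.    ] n 1 row [ 0.001  -0.0012  0.    ]
spray 89 [612.8 359.8 140.2] [628.1 380.9 145.5]
squeeze 106 [516.2 342.1 120.8] [529.4 365.  139.3]
```

{"fn": "play_rows", "kwargs": {"travel": [[0.001,-0.0012,0.025],[0,0,0.03],[0,0,0.028],[0,0,0.004],[0,0,0],[0,0,0],[0,0,0],[0,0,0],[0,0,0],[0,0,0],[0,0,0],[0,0,0]], "rotation": [[0,0,0],[0,0,0],[0,0,0],[0,0,0],[0,0,0],[0,0,0],[0,0,0],[0,0,0],[0,0,0],[0,0,0],[0,0,0],[0,0,0]], "grip": [0.9,0.9,0.9,0.9,0.9,0.9,0,0,0,0,0,0]}}

```text
clock: 16.58
position: [621.3, -66.0, 77.1]
ee_rot: [-0.652, 0.758, -0.001, 0.002]
contact_force: [0.1, 1.5, 7.2]
gripper_width: 49.5
```

{"fn": "play_rows", "kwargs": {"travel": [[0,0,0],[0,0,0],[0,0,-0.02],[0,0,-0.02],[0,0,-0.02],[0,0,-0.005],[0,0,0]], "rotation": [[0,0,0],[0,0,0],[0,0,0],[0,0,0],[0,0,0],[0,0,0],[0,0,0]], "grip": [0,0,0,0,0,0,0]}}

```text
clock: 17.17
position: [620.3, -66.1, 141.2]
ee_rot: [-0.652, 0.758, -0.001, 0.001]
contact_force: [-0.9, -0.6, -3.3]
gripper_width: 49.5
```

```bash
python3 st.py 413 340
```

```text
17.1667 [620.3 -66.1 141.2] 49.49401221628945 [-0.9 -0.6 -3.3] -1.721316214561995
(np.float64(-207.3473445164559), np.float64(406.09722457746943), 0) tool [-0.3704  0.2659  0.    ] n 12 row [-0.0309  0.0222  0.    ]
```

{"fn": "play_rows", "kwargs": {"travel": [[-0.0309,0.0222,0],[-0.0309,0.0222,0],[-0.0309,0.0222,0],[-0.0309,0.0222,0],[-0.0309,0.0222,0],[-0.0309,0.0222,0],[-0.0309,0.0222,0],[-0.0309,0.0222,0],[-0.0309,0.0222,0],[-0.0309,0.0222,0],[-0.0309,0.0222,0],[-0.0309,0.0222,0]], "rotation": [[0,0,0],[0,0,0],[0,0,0],[0,0,0],[0,0,0],[0,0,0],[0,0,0],[0,0,0],[0,0,0],[0,0,0],[0,0,0],[0,0,0]], "grip": [0,0,0,0,0,0,0,0,0,0,0,0]}}

```text
clock: 18.17
position: [409.8, 340.7, 138.1]
ee_rot: [-0.652, 0.758, -0.0, -0.002]
contact_force: [1.1, 0.3, -2.6]
gripper_width: 49.1
```

{"fn": "play_rows", "kwargs": {"travel": [[0,0,0],[0,0,0],[0,0,0],[0,0,0.02],[0,0,0.02],[0,0,0.018],[0,0,0.004],[0,0,0.002],[0,0,0.001],[0,0,0],[0,0,0]], "rotation": [[0,0,0],[0,0,0],[0,0,0],[0,0,0],[0,0,0],[0,0,0],[0,0,0],[0,0,0],[0,0,0],[0,0,0],[0,0,0]], "grip": [0,0,0,0,0,0,0,0,0,0,0]}}

```text
clock: 19.08
position: [411.5, 337.5, 76.8]
ee_rot: [-0.651, 0.759, -0.001, -0.002]
contact_force: [-7.2, -4.3, 13.8]
gripper_width: 49.4
```

{"fn": "play_rows", "kwargs": {"travel": [[0,0,0],[0,0,0],[0,0,0],[0,0,0],[0,0,-0.02],[0,0,-0.033],[0,0,-0.035],[0,0,0]], "rotation": [[0,0,0],[0,0,0],[0,0,0],[0,0,0],[0,0,0],[0,0,0],[0,0,0],[0,0,0]], "grip": [0.85,0.85,0.85,0.85,0.85,0.85,0.85,0.85]}}

```text
clock: 19.75
position: [415.1, 343.4, 169.8]
ee_rot: [-0.653, 0.758, 0.001, 0.007]
contact_force: [0.3, 0.6, 0.1]
gripper_width: 73.1
```

{"fn": "play_rows", "kwargs": {"travel": [[0.0322,-0.0078,-0.006],[0.0322,-0.0078,-0.006],[0.0322,-0.0078,-0.006],[0.0322,-0.0078,-0.006],[0.0322,-0.0078,-0.006],[0.0322,-0.0078,-0.006],[0.0322,-0.0078,-0.006],[0.0322,-0.0078,-0.006],[0.0322,-0.0078,-0.006],[0.0322,-0.0078,-0.006]], "rotation": [[0,0,0],[0,0,0],[0,0,0],[0,0,0],[0,0,0],[0,0,0],[0,0,0],[0,0,0],[0,0,0],[0,0,0]], "grip": [1,1,1,1,1,1,1,1,1,1]}}

```text
clock: 20.58
position: [440.7, 8.6, 223.1]
ee_rot: [-0.652, 0.758, -0.0, 0.0]
contact_force: [1.5, 0.1, -0.3]
gripper_width: 85.4
```

{"fn": "play_rows", "kwargs": {"travel": [[0.0322,-0.0078,-0.006],[0.0322,-0.0078,-0.006],[0.0322,-0.0078,-0.006],[0.0322,-0.0078,-0.006],[0.0322,-0.0078,-0.006],[0.0322,-0.0078,-0.006],[0.0322,-0.0078,-0.006],[0.0322,-0.0078,-0.006],[0.0322,-0.0078,-0.006],[0.0322,-0.0078,-0.006],[0,0,0],[0,0,0]], "rotation": [[0,0,0],[0,0,0],[0,0,0],[0,0,0],[0,0,0],[0,0,0],[0,0,0],[0,0,0],[0,0,0],[0,0,0],[0,0,0],[0,0,0]], "grip": [1,1,1,1,1,1,1,1,1,1,1,1]}}

```text
clock: 21.58
position: [469.6, -321.5, 282.0]
ee_rot: [-0.651, 0.759, 0.0, -0.0]
contact_force: [0.4, -1.0, -0.4]
gripper_width: 85.4
```

```bash
python3 snap.py w5; python3 - <<'E'
from h import *
d=np.load('pics/w5.npy',allow_pickle=True).item()
t=grab('top');cv2.imwrite('pics/m5.png',np.vstack([cv2.resize(d['image'],(480,300)),cv2.resize(t['image'],(480,300))]));np.save('pics/t5.npy',t,allow_pickle=True)
p=cloud(t)
for n,x,y,lo in(('spray',606,360,135),('squeeze',509,348,112),('pump',411,337,125),('tin',645,-8,28)):
    m=(p[...,2]>lo)&(p[...,2]<155)&(np.hypot(p[...,0]-x,p[...,1]-y)<45);print(n,m.sum(),p[m].mean(0).round(1),p[m].max(0).round(1))
E
```

```text
21.5833 [ 469.6 -321.5  282. ] [-6.508e-01  7.593e-01  4.000e-04 -2.000e-04] cam [ 457. -397.  425.] [-0.32  0.26 -0.05 -0.   -1.27  0.16] 85.4107717206607
spray 251 [606.8 359.4 142. ] [624.6 376.6 147. ]
squeeze 320 [508.1 342.9 121. ] [529.2 366.1 143.5]
pump 448 [412.6 336.3 135.9] [434.  355.9 141.5]
tin 424 [646.6  -8.6  35.2] [688.3  16.1  40.1]
```

View pics/m5.png

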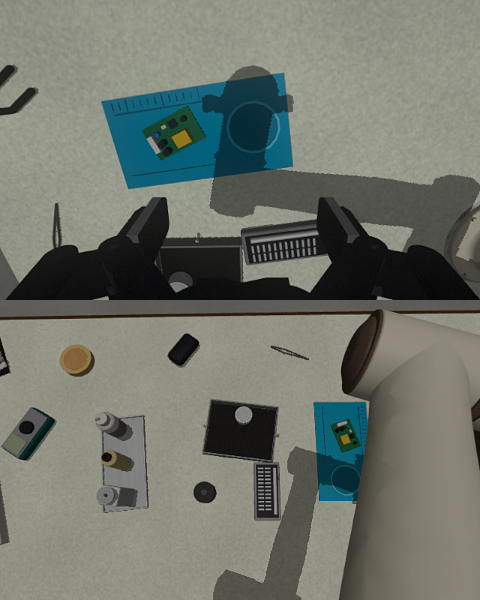

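The three bottles stand in the tray, at (110,425), (110,460) and (108,495) in the lower half of the picture. The ring is at about (336,169) in full w5 pixels, partly shaded by the arm. Next I measure the ring.

```bash
cat > ring.py <<'E'
import numpy as np
np.save('/dev/null',0) if 0 else None
from h import *
D={n:np.load(f'pics/{n}.npy',allow_pickle=True).item() for n in('w5','top0','scene0')}
C={}
for n,seed in(('w5',(336,169)),('top0',(461,240)),('scene0',(206,259))):
    d=D[n];ctr=plane(d,[seed],5)[0][:2]
    R,t=pose(d);K=np.array(d['camera_matrix'])
    def proj(X):
        c=X@R.T+t;s=c[:,:2]/c[:,2:];s=s*(1+d['k1']*(s**2).sum(1,keepdims=True));return (s*[K[0,0],K[1,1]]+[K[0,2],K[1,2]]).astype(np.float32)
    g=cv2.cvtColor(d['image'],cv2.COLOR_BGR2GRAY).astype(np.float32);g=g-cv2.GaussianBlur(g,(0,0),4)
    for it in range(4):
        pts=[]
        rr=np.arange(34,50,.25) if it else np.arange(30,56,.25)
        for a in np.linspace(0,2*np.pi,180,endpoint=False):
            X=np.c_[ctr[0]+rr*np.cos(a),ctr[1]+rr*np.sin(a),np.full(len(rr),6.)]
            v=cv2.remap(g,*[q.reshape(1,-1) for q in proj(X).T],cv2.INTER_LINEAR)[0]
            i=v.argmax()
            if 0<i<len(rr)-1 and v[i]>1: pts.append(X[i,:2])
        pts=np.array(pts);keep=np.ones(len(pts),bool)
        for _ in range(5):
            A=np.c_[2*pts[keep],np.ones(keep.sum())];s=np.linalg.lstsq(A,(pts[keep]**2).sum(1),rcond=None)[0]
            r=np.sqrt(s[2]+s[:2]@s[:2]);e=abs(np.hypot(*(pts-s[:2]).T)-r);keep=e<max(1.2,2*np.median(e))
        ctr=s[:2]
    C[n]=proj(np.r_[ctr,6.][None])[0];print(n,ctr.round(1),'r',r.round(1),keep.sum(),len(pts),np.median(e).round(2))
def tri(a,b):
    A=0;B=0
    for n in(a,b):
        R,t=pose(D[n]);s=slopes(D[n],C[n])[0];r=R.T@np.r_[s,1];r/=np.linalg.norm(r);M=np.eye(3)-np.outer(r,r);A=A+M;B=B+M@(-R.T@t)
    return np.linalg.solve(A,B).round(1)
print(tri('w5','scene0'),tri('w5','top0'),tri('top0','scene0'))
p=cloud(D['w5']);print('mat z',np.median(p[...,2][np.hypot(p[...,0]-456,p[...,1]+304)<25]))
E
python3 ring.py; python3 st.py 645 -7.7
```

```text
w5 [ 453.1 -301.8] r 42.0 162 178 0.45
top0 [ 455.5 -305.4] r 42.3 178 180 0.42
scene0 [ 455.3 -302.1] r 42.2 171 179 0.49
[ 453.1 -301.3    3.1] [ 454.1 -303.1   12.3] [ 456.  -303.5    8.1]
mat z 4.204672909302637
21.6833 [ 469.4 -319.6  282.2] 85.30373582944094 [-0.4  0.2 -0.8] -1.7214529746393892
(np.float64(175.56727537095435), np.float64(311.87059711972597), 0) tool [-0.3347 -0.1268  0.    ] n 10 row [-0.0335 -0.0127  0.    ]
```

{"fn": "play_rows", "kwargs": {"travel": [[-0.0335,-0.0127,0],[-0.0335,-0.0127,0],[-0.0335,-0.0127,0],[-0.0335,-0.0127,0],[-0.0335,-0.0127,0],[-0.0335,-0.0127,0],[-0.0335,-0.0127,0],[-0.0335,-0.0127,0],[-0.0335,-0.0127,0],[-0.0335,-0.0127,0],[0,0,0],[0,0,0]], "rotation": [[0,0,0],[0,0,0],[0,0,0],[0,0,0],[0,0,0],[0,0,0],[0,0,0],[0,0,0],[0,0,0],[0,0,0],[0,0,-0.1222],[0,0,-0.1222]], "grip": [1,1,1,1,1,1,1,1,1,1,1,1]}}

```text
clock: 22.68
position: [645.5, -3.8, 282.0]
ee_rot: [0.743, -0.669, -0.001, 0.0]
contact_force: [-0.2, -0.9, 0.0]
gripper_width: 85.4
```

{"fn": "play_rows", "kwargs": {"travel": [[0,0,0.01],[0,0,0.01],[0,0,0.01],[0,0,0.01],[0,0,0.01],[0,0,0.01],[0,0,0.01],[0,0,0.01],[0,0,0.01],[0,0,0.01],[0,0,0.01],[0,0,0]], "rotation": [[0,0,-0.1222],[0,0,-0.1222],[0,0,-0.1222],[0,0,-0.1222],[0,0,-0.1222],[0,0,-0.1222],[0,0,-0.1222],[0,0,-0.1222],[0,0,-0.1222],[0,0,-0.1222],[0,0,-0.1222],[0,0,0]], "grip": [1,1,1,1,1,1,1,1,1,1,1,1]}}

```text
clock: 23.68
position: [643.4, -6.3, 170.5]
ee_rot: [0.998, -0.064, -0.002, 0.0]
contact_force: [-0.7, 0.6, -1.1]
gripper_width: 85.4
```

{"fn": "play_rows", "kwargs": {"travel": [[0,0,0],[0,0,0]], "rotation": [[0,0,0],[0,0,0]], "grip": [1,1]}}

```text
clock: 23.85
position: [645.6, -6.8, 173.7]
ee_rot: [0.998, -0.067, 0.001, -0.0]
contact_force: [0.0, -0.3, -0.3]
gripper_width: 85.3
```

```bash
python3 snap.py w6; python3 - <<'E'
from h import *
d=np.load('pics/w6.npy',allow_pickle=True).item();p=cloud(d)
m=(p[...,2]>28)&(p[...,2]<42)&(np.hypot(p[...,0]-645,p[...,1]+8)<32);q=p[m]
c,r=cv2.minEnclosingCircle(q[:,:2].astype(np.float32));print(m.sum(),q.mean(0).round(1),np.median(q[:,2]),c,r)
E
python3 st.py 644.8 -7.5
```

```text
23.85 [645.6  -6.8 173.7] [ 9.978e-01 -6.680e-02  5.000e-04 -0.000e+00] cam [721. -16. 317.] [ 0.24  0.46 -0.02  0.   -1.09  1.2 ] 85.32486407089426
2796 [646.7  -7.2  34.8] 34.83153578183381 (645.4696655273438, -6.926678657531738) 25.98393440246582
23.9 [645.8  -7.  173.9] 85.36616109105191 [-0.1  0.  -0.1] -0.13343775291405302
(np.float64(-0.9604236236719998), np.float64(-0.5220383373554407), 0) tool [-0.0009  0.0006  0.    ] n 1 row [-0.0009  0.0006  0.    ]
```

View pics/w6.png

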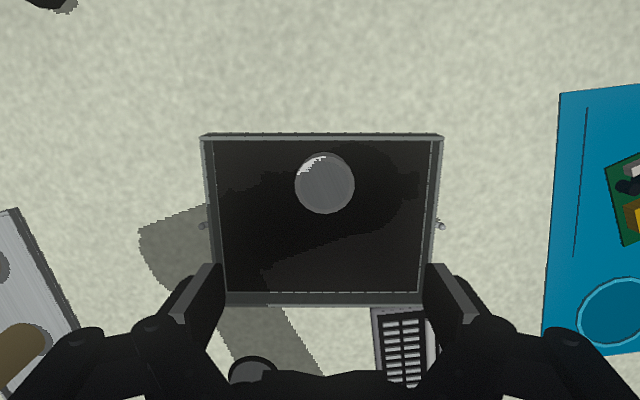

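{"fn": "play_rows", "kwargs": {"travel": [[0,0,0.035],[0,0,0.035],[0,0,0.035],[0,0,0.03],[0,0,0.02],[0,0,0.008],[0,0,0],[0,0,0]], "rotation": [[0,0,0],[0,0,0],[0,0,0],[0,0,0],[0,0,0],[0,0,0],[0,0,0],[0,0,0]], "grip": [1,1,1,1,1,1,1,1]}}

```text
clock: 24.57
position: [646.6, -7.4, 11.1]
ee_rot: [0.998, -0.066, 0.001, -0.0]
contact_force: [0.5, -0.2, 0.8]
gripper_width: 85.2
```

{"fn": "play_rows", "kwargs": {"travel": [[0,0,0.002],[0,0,0],[0,0,0],[0,0,0],[0,0,0],[0,0,0],[0,0,0],[0,0,0],[0,0,0]], "rotation": [[0,0,0],[0,0,0],[0,0,0],[0,0,0],[0,0,0],[0,0,0],[0,0,0],[0,0,0],[0,0,0]], "grip": [1,1,0,0,0,0,0,0,0]}}

```text
clock: 25.32
position: [646.2, -7.4, 9.0]
ee_rot: [0.998, -0.066, 0.001, -0.0]
contact_force: [-0.7, 0.9, 4.7]
gripper_width: 50.5
```

{"fn": "play_rows", "kwargs": {"travel": [[0,0,-0.02],[0,0,-0.03],[0,0,-0.03],[0,0,0]], "rotation": [[0,0,0],[0,0,0],[0,0,0],[0,0,0]], "grip": [0,0,0,0]}}

```text
clock: 25.65
position: [649.3, -7.2, 94.1]
ee_rot: [0.998, -0.065, 0.006, -0.001]
contact_force: [1.4, -0.1, 0.6]
gripper_width: 50.3
```

```bash
python3 st.py 454 -302.5; python3 snap.py w7
```

```text
25.65 [649.3  -7.2  94.1] 50.27119410765364 [ 1.4 -0.1  0.6] -0.13096099478643405
(np.float64(-195.26828663438312), np.float64(-295.2571273402633), 0) tool [-0.155   0.3182  0.    ] n 10 row [-0.0155  0.0318  0.    ]
25.65 [649.3  -7.2  94.1] [ 9.978e-01 -6.540e-02  5.600e-03 -7.000e-04] cam [723. -16. 238.] [ 0.24  0.54 -0.11  0.   -0.91  1.2 ] 50.27119410765364
```

View pics/w7.png

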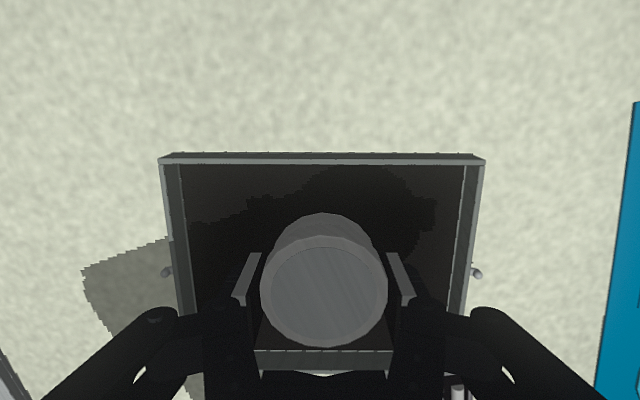

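{"fn": "play_rows", "kwargs": {"travel": [[-0.0152,0.0318,0],[-0.0152,0.0318,0],[-0.0152,0.0318,0],[-0.0152,0.0318,0],[-0.0152,0.0318,0],[-0.0152,0.0318,0],[-0.0152,0.0318,0],[-0.0152,0.0318,0],[-0.0152,0.0318,0],[-0.0152,0.0318,0],[0,0,0],[0,0,0]], "rotation": [[0,0,0],[0,0,0],[0,0,0],[0,0,0],[0,0,0],[0,0,0],[0,0,0],[0,0,0],[0,0,0],[0,0,0],[0,0,0],[0,0,0]], "grip": [0,0,0,0,0,0,0,0,0,0,0,0]}}

```text
clock: 26.7
position: [450.6, -303.7, 86.5]
ee_rot: [0.998, -0.068, -0.001, -0.001]
contact_force: [0.4, -0.3, -0.7]
gripper_width: 50.6
```

{"fn": "play_rows", "kwargs": {"travel": [[0,0,0],[0,0,0]], "rotation": [[0,0,0],[0,0,0]], "grip": [0,0]}}

```text
clock: 26.87
position: [453.0, -302.0, 87.3]
ee_rot: [0.998, -0.066, -0.0, -0.0]
contact_force: [-0.5, 1.0, -0.5]
gripper_width: 50.6
```

```bash
python3 st.py 454 -302.5; python3 snap.py w8
```

```text
26.8667 [ 453.  -302.    87.3] 50.56431061327818 [-0.5  1.  -0.5] -0.13156112425843144
(np.float64(1.0210923853338159), np.float64(-0.5200315088463299), 0) tool [0.0011 0.0004 0.    ] n 1 row [0.0011 0.0004 0.    ]
26.8667 [ 453.  -302.    87.3] [ 9.978e-01 -6.570e-02 -5.000e-04 -2.000e-04] cam [ 529. -311.  230.] [-0.29  0.4  -0.38 -0.   -0.79  1.73] 50.56431061327818
```

View pics/w8.png

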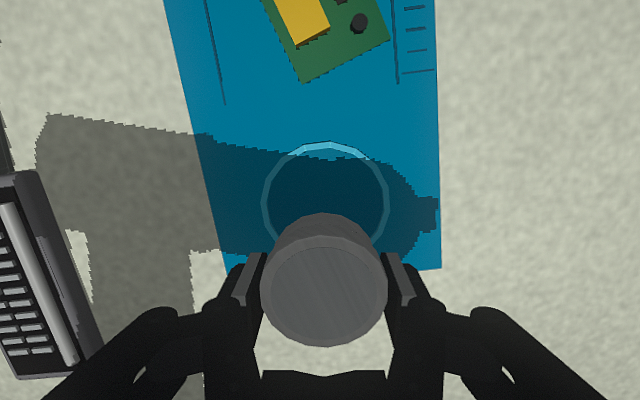

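Ring (325,205) and tin (323,290) line up sideways. I lower the tin.

{"fn": "play_rows", "kwargs": {"travel": [[0.001,0,0.025],[0,0,0.025],[0,0,0.02],[0,0,0.005],[0,0,0.002],[0,0,0.002],[0,0,0],[0,0,0],[0,0,0]], "rotation": [[0,0,0],[0,0,0],[0,0,0],[0,0,0],[0,0,0],[0,0,0],[0,0,0],[0,0,0],[0,0,0]], "grip": [0,0,0,0,0,0,0,0,0]}}

```text
clock: 27.67
position: [454.6, -303.0, 10.0]
ee_rot: [0.998, -0.066, 0.001, 0.0]
contact_force: [-0.4, 0.1, -0.3]
gripper_width: 50.6
```

{"fn": "play_rows", "kwargs": {"travel": [[0,0,0.002],[0,0,0.001],[0,0,0],[0,0,0]], "rotation": [[0,0,0],[0,0,0],[0,0,0],[0,0,0]], "grip": [0,0,0,0]}}

```text
clock: 28.0
position: [454.7, -303.2, 8.0]
ee_rot: [0.998, -0.066, 0.001, 0.0]
contact_force: [-2.1, 2.8, 9.6]
gripper_width: 50.6
```

{"fn": "play_rows", "kwargs": {"travel": [[0,0,0],[0,0,0],[0,0,0],[0,0,0],[0,0,-0.01],[0,0,-0.03],[0,0,-0.03],[0,0,-0.03],[0,0,-0.03],[0,0,-0.03],[0,0,0],[0,0,0]], "rotation": [[0,0,0],[0,0,0],[0,0,0],[0,0,0],[0,0,0],[0,0,0],[0,0,0],[0,0,0],[0,0,0],[0,0,0],[0,0,0.1222],[0,0,0.1222]], "grip": [1,1,1,1,1,1,1,1,1,1,1,1]}}

```text
clock: 29.0
position: [455.0, -303.3, 169.3]
ee_rot: [0.982, -0.19, 0.003, 0.0]
contact_force: [-0.2, 1.0, -0.3]
gripper_width: 85.2
```

{"fn": "play_rows", "kwargs": {"travel": [[0,0,0],[0,0,0],[0,0,0],[0,0,0],[0,0,0],[0,0,0],[0,0,0],[0,0,0],[0,0,0],[0,0,0],[0,0,0]], "rotation": [[0,0,0.1222],[0,0,0.1222],[0,0,0.1222],[0,0,0.1222],[0,0,0.1222],[0,0,0.1222],[0,0,0.1222],[0,0,0.1222],[0,0,0.1222],[0,0,0.1222],[0,0,0.1222]], "grip": [1,1,1,1,1,1,1,1,1,1,1]}}

```text
clock: 29.92
position: [453.6, -302.8, 166.5]
ee_rot: [-0.65, 0.76, -0.0, 0.0]
contact_force: [-1.1, 0.2, -0.1]
gripper_width: 85.3
```

{"fn": "play_rows", "kwargs": {"travel": [[-0.0359,0.002,-0.0079],[-0.0359,0.002,-0.0079],[-0.0359,0.002,-0.0079],[-0.0359,0.002,-0.0079],[-0.0359,0.002,-0.0079],[-0.0359,0.002,-0.0079],[-0.0359,0.002,-0.0079],[-0.0359,0.002,-0.0079]], "rotation": [[0,0,0],[0,0,0],[0,0,0],[0,0,0],[0,0,0],[0,0,0],[0,0,0],[0,0,0]], "grip": [1,1,1,1,1,1,1,1]}}

```text
clock: 30.58
position: [480.5, -14.9, 230.3]
ee_rot: [-0.652, 0.758, -0.0, 0.0]
contact_force: [0.7, 0.5, 0.2]
gripper_width: 85.3
```

{"fn": "play_rows", "kwargs": {"travel": [[-0.0359,0.002,-0.0079],[-0.0359,0.002,-0.0079],[-0.0359,0.002,-0.0079],[-0.0359,0.002,-0.0079],[-0.0359,0.002,-0.0079],[-0.0359,0.002,-0.0079],[-0.0359,0.002,-0.0079],[-0.0359,0.002,-0.0079],[0,0,0],[0,0,0],[0,0,0]], "rotation": [[0,0,0],[0,0,0],[0,0,0],[0,0,0],[0,0,0],[0,0,0],[0,0,0],[0,0,0],[0,0,0],[0,0,0],[0,0,0]], "grip": [1,1,1,1,1,1,1,1,1,1,1]}}

```text
clock: 31.5
position: [507.6, 269.5, 292.2]
ee_rot: [-0.652, 0.758, 0.0, -0.0]
contact_force: [-0.2, -0.0, 0.1]
gripper_width: 85.0
```

```bash
python3 snap.py w9; cat > chk.py <<'E'
import sys
from h import *
# python3 chk.py <npy or camera> name:x,y ...
def top(d,seed,lo,hi,r=42):
    p=cloud(d);m=(d['depth']>0)&(p[...,2]>lo)&(p[...,2]<hi)&(np.hypot(p[...,0]-seed[0],p[...,1]-seed[1])<r)
    q=p[m]
    if len(q)<20: return 'few %d'%len(q)
    c,rr=cv2.minEnclosingCircle(q[:,:2].astype(np.float32));(b,s,a)=cv2.minAreaRect(q[:,:2].astype(np.float32))
    return len(q),'mean',q.mean(0).round(1),'rectc',np.round(b,1),np.round(s,1),round(a,1)
B={'spray':(134,150),'pump':(123,145),'squeeze':(110,122),'shoulder':(108,121),'tin':(28,42)}
d=grab(sys.argv[1]) if sys.argv[1] in('top','scene','wrist') else np.load(sys.argv[1],allow_pickle=True).item()
for a in sys.argv[2:]:
    n,x=a.split(':');print(n,*top(d,eval(x),*B[n]))
E
python3 chk.py pics/w9.npy spray:607,360 squeeze:508,346 pump:412,337 shoulder:412,337; python3 chk.py top tin:454,-302; python3 chk.py scene tin:454,-302
```

```text
31.5 [507.6 269.5 292.2] [-6.522e-01  7.581e-01  0.000e+00 -5.000e-04] cam [495. 194. 435.] [ 0.77  0.26 -0.02 -0.   -1.29 -0.92] 84.96112165054271
spray 866 mean [603.1 360.7 141.8] rectc [603.4 363. ] [33.2 29.5] 80.4
squeeze 732 mean [506.5 341.6 114.9] rectc [507.  347.8] [41.5 41.7] 51.9
pump 1584 mean [409.5 337.7 136.1] rectc [409.9 337.4] [42.7 43.5] 25.5
shoulder 1115 mean [416.7 325.6 115.1] rectc [410.2 336.6] [49.4 49.4] 80.5
tin 485 mean [ 456.  -303.5   34.4] rectc [ 456.4 -303.8] [50.5 50.6] 71.3
tin 350 mean [ 458.8 -303.1   33.4] rectc [ 456.4 -302.4] [51.6 50.4] 4.8
```

View pics/w9.png

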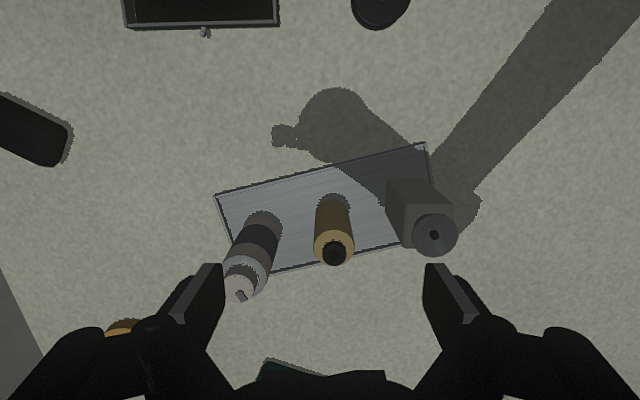

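{"fn": "play_rows", "kwargs": {"travel": [[-0.0131,0.0264,0],[-0.0131,0.0264,0],[-0.0131,0.0264,0],[-0.0131,0.0264,0],[0,0,0.032],[0,0,0.032],[0,0,0.032],[0,0,0.032],[0,0,0],[0,0,0],[0,0,0]], "rotation": [[0,0,0],[0,0,0],[0,0,0],[0,0,0],[0,0,0],[0,0,0],[0,0,0],[0,0,0],[0,0,0],[0,0,0],[0,0,0]], "grip": [0.9,0.9,0.9,0.9,0.9,0.9,0.9,0.9,0.9,0.9,0.9]}}

```text
clock: 32.57
position: [412.8, 338.0, 166.4]
ee_rot: [-0.652, 0.758, -0.0, 0.002]
contact_force: [-0.6, 0.3, 0.1]
gripper_width: 77.0
```

```bash
python3 st.py 411 337; python3 chk.py wrist pump:411,337
```

```text
32.5667 [412.8 338.  166.4] 76.9541948906188 [-0.6  0.3  0.1] -1.7211124691439574
(np.float64(-1.8032752226056346), np.float64(-0.9559145672553768), 0) tool [0.0012 0.0016 0.    ] n 1 row [0.0012 0.0016 0.    ]
pump 4788 mean [409.9 337.6 136.1] rectc [410.  337.8] [43.3 43.9] 1.9
```

Pump aligned. I go down 90, grip and lift.

{"fn": "play_rows", "kwargs": {"travel": [[0.001,0.002,0.03],[0,0,0.03],[0,0,0.025],[0,0,0.005],[0,0,0],[0,0,0],[0,0,0],[0,0,0],[0,0,0],[0,0,0],[0,0,0],[0,0,0]], "rotation": [[0,0,0],[0,0,0],[0,0,0],[0,0,0],[0,0,0],[0,0,0],[0,0,0],[0,0,0],[0,0,0],[0,0,0],[0,0,0],[0,0,0]], "grip": [0.9,0.9,0.9,0.9,0.9,0,0,0,0,0,0,0]}}

```text
clock: 33.62
position: [410.8, 338.3, 76.9]
ee_rot: [-0.652, 0.758, 0.0, 0.003]
contact_force: [0.5, 0.5, 6.2]
gripper_width: 49.4
```

{"fn": "play_rows", "kwargs": {"travel": [[0,0,0],[0,0,-0.02],[0,0,-0.02],[0,0,-0.02],[0,0,-0.005],[0,0,0],[0,0,0]], "rotation": [[0,0,0],[0,0,0],[0,0,0],[0,0,0],[0,0,0],[0,0,0],[0,0,0]], "grip": [0,0,0,0,0,0,0]}}

```text
clock: 34.2
position: [408.8, 336.3, 138.6]
ee_rot: [-0.652, 0.758, 0.0, -0.001]
contact_force: [-0.2, -0.8, -3.0]
gripper_width: 49.2
```

```bash
python3 st.py 619.8 -66.3
```

```text
34.2 [408.8 336.3 138.6] 49.20730885205098 [-0.2 -0.8 -3. ] -1.7215915939292956
(np.float64(211.0439333984209), np.float64(-402.5842986753149), 0) tool [ 0.3663 -0.2691  0.    ] n 12 row [ 0.0305 -0.0224  0.    ]
```

{"fn": "play_rows", "kwargs": {"travel": [[0.0305,-0.0224,0],[0.0305,-0.0224,0],[0.0305,-0.0224,0],[0.0305,-0.0224,0],[0.0305,-0.0224,0],[0.0305,-0.0224,0],[0.0305,-0.0224,0],[0.0305,-0.0224,0],[0.0305,-0.0224,0],[0.0305,-0.0224,0],[0.0305,-0.0224,0],[0.0305,-0.0224,0]], "rotation": [[0,0,0],[0,0,0],[0,0,0],[0,0,0],[0,0,0],[0,0,0],[0,0,0],[0,0,0],[0,0,0],[0,0,0],[0,0,0],[0,0,0]], "grip": [0,0,0,0,0,0,0,0,0,0,0,0]}}

```text
clock: 35.2
position: [619.7, -67.1, 136.8]
ee_rot: [-0.652, 0.758, 0.001, -0.002]
contact_force: [0.2, 0.7, -3.1]
gripper_width: 49.4
```

{"fn": "play_rows", "kwargs": {"travel": [[0,0,0],[0,0,0],[0,0,0],[0,0,0]], "rotation": [[0,0,0],[0,0,0],[0,0,0],[0,0,0]], "grip": [0,0,0,0]}}

```text
clock: 35.53
position: [619.4, -64.5, 138.1]
ee_rot: [-0.652, 0.758, 0.001, -0.001]
contact_force: [0.4, -0.0, -2.3]
gripper_width: 49.3
```

```bash
python3 st.py 619.8 -66.3; python3 chk.py wrist pump:620,-66
```

```text
35.5333 [619.4 -64.5 138.1] 49.33321358621319 [ 0.4 -0.  -2.3] -1.7201142427989224
(np.float64(0.44071972451092734), np.float64(-1.8400814927161377), 0) tool [ 0.0018 -0.0007  0.    ] n 1 row [ 0.0018 -0.0007  0.    ]
pump 1641 mean [614.1 -89.5 134.8] rectc [614.9 -82.1] [16.5 62.2] 81.5
```

Within 2 mm (the pump is lifted here, so that height slice means nothing). I lower it.

{"fn": "play_rows", "kwargs": {"travel": [[0.0018,-0.0007,0.02],[0,0,0.02],[0,0,0.016],[0,0,0.004],[0,0,0.002],[0,0,0.001],[0,0,0],[0,0,0]], "rotation": [[0,0,0],[0,0,0],[0,0,0],[0,0,0],[0,0,0],[0,0,0],[0,0,0],[0,0,0]], "grip": [0,0,0,0,0,0,0,0]}}

```text
clock: 36.25
position: [621.6, -66.9, 77.3]
ee_rot: [-0.652, 0.758, -0.001, 0.001]
contact_force: [0.0, -0.2, -2.2]
gripper_width: 49.5
```

{"fn": "play_rows", "kwargs": {"travel": [[0,0,0.001],[0,0,0.001],[0,0,0],[0,0,0]], "rotation": [[0,0,0],[0,0,0],[0,0,0],[0,0,0]], "grip": [0,0,0,0]}}

```text
clock: 36.58
position: [621.7, -67.1, 76.9]
ee_rot: [-0.652, 0.758, -0.001, 0.001]
contact_force: [-2.4, 1.4, 6.5]
gripper_width: 49.0
```

{"fn": "play_rows", "kwargs": {"travel": [[0,0,0],[0,0,0],[0,0,0],[0,0,0],[0,0,-0.02],[0,0,-0.033],[0,0,-0.035],[0,0,0]], "rotation": [[0,0,0],[0,0,0],[0,0,0],[0,0,0],[0,0,0],[0,0,0],[0,0,0],[0,0,0]], "grip": [0.9,0.9,0.9,0.9,0.9,0.9,0.9,0.9]}}

```text
clock: 37.25
position: [625.4, -67.5, 170.3]
ee_rot: [-0.653, 0.758, -0.005, 0.005]
contact_force: [0.5, 0.2, 1.1]
gripper_width: 76.6
```

{"fn": "play_rows", "kwargs": {"travel": [[-0.0327,0.0146,0],[-0.0327,0.0146,0],[-0.0327,0.0146,0],[-0.0327,0.0146,0],[-0.0327,0.0146,0],[-0.0327,0.0146,0],[-0.0327,0.0146,0],[-0.0327,0.0146,0],[-0.0327,0.0146,0],[-0.0327,0.0146,0],[-0.0327,0.0146,0],[-0.0327,0.0146,0]], "rotation": [[0,0,0],[0,0,0],[0,0,0],[0,0,0],[0,0,0],[0,0,0],[0,0,0],[0,0,0],[0,0,0],[0,0,0],[0,0,0],[0,0,0]], "grip": [0.9,0.9,0.9,0.9,0.9,0.9,0.9,0.9,0.9,0.9,0.9,0.9]}}

```text
clock: 38.25
position: [505.7, 348.7, 162.2]
ee_rot: [-0.652, 0.758, -0.0, 0.0]
contact_force: [-0.9, 0.8, 0.4]
gripper_width: 76.7
```

{"fn": "play_rows", "kwargs": {"travel": [[0,0,0],[0,0,0],[0,0,0],[0,0,0]], "rotation": [[0,0,0],[0,0,0],[0,0,0],[0,0,0]], "grip": [0.85,0.85,0.85,0.85]}}

```text
clock: 38.58
position: [506.6, 345.9, 162.1]
ee_rot: [-0.652, 0.759, -0.0, -0.0]
contact_force: [0.6, -0.6, -0.1]
gripper_width: 72.5
```

```bash
python3 st.py 507.5 347; python3 chk.py wrist squeeze:507,347; python3 chk.py top pump:619,-66 shoulder:619,-66;python3 chk.py pics/top0.npy pump:619,-66 shoulder:619,-66
```

```text
38.5833 [506.6 345.9 162.1] 72.53255148779301 [ 0.6 -0.6 -0.1] -1.7221233154854918
(np.float64(0.9448905635646838), np.float64(1.0763085925407267), 0) tool [-0.0012 -0.0008  0.    ] n 1 row [-0.0012 -0.0008  0.    ]
squeeze 2118 mean [505.9 341.8 114.8] rectc [506.7 347.9] [42.1 42. ] 57.2
pump 393 mean [623.3 -69.9 136.8] rectc [622.8 -69.6] [42.  42.9] 15.6
shoulder 250 mean [611.3 -65.8 115.7] rectc [622.2 -69.6] [49.9 49.2] 81.2
pump 397 mean [622.2 -68.3 136.8] rectc [621.6 -68.1] [42.7 42.7] 86.3
shoulder 246 mean [610.1 -64.4 115.7] rectc [621.8 -68.1] [49.8 50.1] 81.2
```

The pump is back within 2 mm by the same camera. Now the squeeze bottle.

{"fn": "play_rows", "kwargs": {"travel": [[-0.0012,-0.0008,0.028],[0,0,0.028],[0,0,0.025],[0,0,0.005],[0,0,0],[0,0,0],[0,0,0],[0,0,0],[0,0,0],[0,0,0],[0,0,0],[0,0,0]], "rotation": [[0,0,0],[0,0,0],[0,0,0],[0,0,0],[0,0,0],[0,0,0],[0,0,0],[0,0,0],[0,0,0],[0,0,0],[0,0,0],[0,0,0]], "grip": [0.85,0.85,0.85,0.85,0.85,0,0,0,0,0,0,0]}}

```text
clock: 39.68
position: [508.6, 349.1, 78.7]
ee_rot: [-0.652, 0.758, -0.0, 0.002]
contact_force: [0.5, -1.1, 5.9]
gripper_width: 42.7
```

{"fn": "play_rows", "kwargs": {"travel": [[0,0,0],[0,0,-0.02],[0,0,-0.02],[0,0,-0.02],[0,0,-0.005],[0,0,0],[0,0,0]], "rotation": [[0,0,0],[0,0,0],[0,0,0],[0,0,0],[0,0,0],[0,0,0],[0,0,0]], "grip": [0,0,0,0,0,0,0]}}

```text
clock: 40.27
position: [506.6, 347.7, 140.4]
ee_rot: [-0.652, 0.758, 0.0, -0.001]
contact_force: [0.4, -0.5, -1.0]
gripper_width: 42.5
```

```bash
python3 st.py 582 0.5
```

```text
40.2667 [506.6 347.7 140.4] 42.54188013315553 [ 0.4 -0.5 -1. ] -1.7215062287340936
(np.float64(75.42712459169536), np.float64(-347.1938236684597), 0) tool [ 0.3319 -0.1267  0.    ] n 10 row [ 0.0332 -0.0127  0.    ]
```

{"fn": "play_rows", "kwargs": {"travel": [[0.0332,-0.0127,0],[0.0332,-0.0127,0],[0.0332,-0.0127,0],[0.0332,-0.0127,0],[0.0332,-0.0127,0],[0.0332,-0.0127,0],[0.0332,-0.0127,0],[0.0332,-0.0127,0],[0.0332,-0.0127,0],[0.0332,-0.0127,0],[0,0,0],[0,0,0]], "rotation": [[0,0,0],[0,0,0],[0,0,0],[0,0,0],[0,0,0],[0,0,0],[0,0,0],[0,0,0],[0,0,0],[0,0,0],[0,0,0],[0,0,0]], "grip": [0,0,0,0,0,0,0,0,0,0,0,0]}}

```text
clock: 41.27
position: [582.1, -1.3, 139.1]
ee_rot: [-0.651, 0.759, 0.001, -0.002]
contact_force: [-0.5, 0.5, -0.9]
gripper_width: 42.7
```

{"fn": "play_rows", "kwargs": {"travel": [[0,0,0],[0,0,0],[0,0,0.02],[0,0,0.02],[0,0,0.016],[0,0,0.004],[0,0,0.001],[0,0,0],[0,0,0]], "rotation": [[0,0,0],[0,0,0],[0,0,0],[0,0,0],[0,0,0],[0,0,0],[0,0,0],[0,0,0],[0,0,0]], "grip": [0,0,0,0,0,0,0,0,0]}}

```text
clock: 42.02
position: [584.0, 1.5, 81.2]
ee_rot: [-0.652, 0.758, -0.001, 0.001]
contact_force: [0.4, 0.4, -1.4]
gripper_width: 43.1
```

{"fn": "play_rows", "kwargs": {"travel": [[0,0.0015,0.001],[0,0,0.001],[0,0,0.001],[0,0,0.001],[0,0,0],[0,0,0]], "rotation": [[0,0,0],[0,0,0],[0,0,0],[0,0,0],[0,0,0],[0,0,0]], "grip": [0,0,0,0,0,0]}}

```text
clock: 42.52
position: [582.0, 1.0, 78.6]
ee_rot: [-0.652, 0.758, -0.0, 0.0]
contact_force: [-3.1, 0.2, 9.1]
gripper_width: 42.6
```

{"fn": "play_rows", "kwargs": {"travel": [[0,0,0],[0,0,0],[0,0,0],[0,0,0],[0,0,-0.02],[0,0,-0.033],[0,0,-0.035],[0,0,0]], "rotation": [[0,0,0],[0,0,0],[0,0,0],[0,0,0],[0,0,0],[0,0,0],[0,0,0],[0,0,0]], "grip": [0.85,0.85,0.85,0.85,0.85,0.85,0.85,0.85]}}

```text
clock: 43.18
position: [586.2, 1.3, 171.7]
ee_rot: [-0.653, 0.758, -0.004, 0.006]
contact_force: [0.3, 0.3, 1.9]
gripper_width: 72.7
```

{"fn": "play_rows", "kwargs": {"travel": [[-0.0359,0.003,0],[-0.0359,0.003,0],[-0.0359,0.003,0],[-0.0359,0.003,0],[-0.0359,0.003,0],[-0.0359,0.003,0],[-0.0359,0.003,0],[-0.0359,0.003,0],[-0.0359,0.003,0],[-0.0359,0.003,0],[0,0,0],[0,0,0]], "rotation": [[0,0,0],[0,0,0],[0,0,0],[0,0,0],[0,0,0],[0,0,0],[0,0,0],[0,0,0],[0,0,0],[0,0,0],[0,0,0],[0,0,0]], "grip": [0.9,0.9,0.9,0.9,0.9,0.9,0.9,0.9,0.9,0.9,0.9,0.9]}}

```text
clock: 44.18
position: [605.2, 362.4, 162.8]
ee_rot: [-0.653, 0.757, 0.0, -0.001]
contact_force: [0.5, -0.1, -0.6]
gripper_width: 76.8
```

{"fn": "play_rows", "kwargs": {"travel": [[0,0,0],[0,0,0],[0,0,0]], "rotation": [[0,0,0],[0,0,0],[0,0,0]], "grip": [0.9,0.9,0.9]}}

```text
clock: 44.43
position: [606.0, 359.2, 164.5]
ee_rot: [-0.652, 0.759, -0.0, -0.0]
contact_force: [0.3, 0.3, 0.4]
gripper_width: 77.1
```

```bash
python3 st.py 606 360.5; python3 chk.py wrist spray:606,361; python3 chk.py top squeeze:582,0 pump:619,-66; python3 chk.py pics/top0.npy squeeze:582,0
```

```text
44.4333 [606.  359.2 164.5] 77.09572452111341 [0.3 0.3 0.4] -1.7223965808186057
(np.float64(0.021020717040073578), np.float64(1.3350397183099858), 0) tool [-0.0013  0.0002  0.    ] n 1 row [-0.0013  0.0002  0.    ]
spray 3005 mean [605.2 360.8 142.1] rectc [605.4 362.4] [33.2 33. ] 34.2
squeeze 225 mean [579.7  -1.5 115.1] rectc [582.5  -1.5] [40.9 42. ] 15.8
pump 391 mean [623.4 -69.9 136.7] rectc [622.7 -69.2] [42.8 42.3] 17.3
squeeze 223 mean [5.806e+02 1.000e-01 1.153e+02] rectc [584.   -0.7] [41.8 40.6] 66.5
```

Squeeze bottle back within 2 mm. Now the spray can, with 84 to go down.

{"fn": "play_rows", "kwargs": {"travel": [[-0.0018,0,0.028],[0,0,0.028],[0,0,0.025],[0,0,0.005],[0,0,0],[0,0,0],[0,0,0],[0,0,0],[0,0,0],[0,0,0],[0,0,0],[0,0,0]], "rotation": [[0,0,0],[0,0,0],[0,0,0],[0,0,0],[0,0,0],[0,0,0],[0,0,0],[0,0,0],[0,0,0],[0,0,0],[0,0,0],[0,0,0]], "grip": [0.9,0.9,0.9,0.9,0.9,0,0,0,0,0,0,0]}}

```text
clock: 45.53
position: [607.4, 363.3, 81.2]
ee_rot: [-0.652, 0.758, -0.0, 0.002]
contact_force: [-0.3, 0.3, 5.8]
gripper_width: 50.7
```

{"fn": "play_rows", "kwargs": {"travel": [[0,0,0],[0,0,-0.02],[0,0,-0.02],[0,0,-0.02],[0,0,-0.005],[0,0,0],[0,0,0]], "rotation": [[0,0,0],[0,0,0],[0,0,0],[0,0,0],[0,0,0],[0,0,0],[0,0,0]], "grip": [0,0,0,0,0,0,0]}}

```text
clock: 46.12
position: [605.3, 362.0, 142.3]
ee_rot: [-0.652, 0.758, 0.0, -0.001]
contact_force: [-0.1, -0.6, -1.6]
gripper_width: 50.7
```

```bash
python3 st.py 637 64
```

```text
46.1167 [605.3 362.  142.3] 50.73096806289988 [-0.1 -0.6 -1.6] -1.7214780694601757
(np.float64(31.691895296734288), np.float64(-297.9587356379748), 0) tool [ 0.2898 -0.0761  0.    ] n 8 row [ 0.0362 -0.0095  0.    ]
```

{"fn": "play_rows", "kwargs": {"travel": [[0.0362,-0.0095,0],[0.0362,-0.0095,0],[0.0362,-0.0095,0],[0.0362,-0.0095,0],[0.0362,-0.0095,0],[0.0362,-0.0095,0],[0.0362,-0.0095,0],[0.0362,-0.0095,0],[0,0,0],[0,0,0],[0,0,0]], "rotation": [[0,0,0],[0,0,0],[0,0,0],[0,0,0],[0,0,0],[0,0,0],[0,0,0],[0,0,0],[0,0,0],[0,0,0],[0,0,0]], "grip": [0,0,0,0,0,0,0,0,0,0,0]}}

```text
clock: 47.03
position: [637.1, 64.3, 141.7]
ee_rot: [-0.652, 0.758, 0.001, -0.001]
contact_force: [0.5, 0.8, -1.1]
gripper_width: 50.8
```

{"fn": "play_rows", "kwargs": {"travel": [[0,0,0],[0,0,0.02],[0,0,0.02],[0,0,0.016],[0,0,0.004],[0,0,0.001],[0,0,0],[0,0,0]], "rotation": [[0,0,0],[0,0,0],[0,0,0],[0,0,0],[0,0,0],[0,0,0],[0,0,0],[0,0,0]], "grip": [0,0,0,0,0,0,0,0]}}

```text
clock: 47.7
position: [638.2, 65.5, 82.7]
ee_rot: [-0.653, 0.758, -0.0, 0.0]
contact_force: [-0.6, 0.7, -0.1]
gripper_width: 50.7
```

{"fn": "play_rows", "kwargs": {"travel": [[0.001,0.0005,0.001],[0,0,0.001],[0,0,0.001],[0,0,0],[0,0,0]], "rotation": [[0,0,0],[0,0,0],[0,0,0],[0,0,0],[0,0,0]], "grip": [0,0,0,0,0]}}

```text
clock: 48.12
position: [637.5, 63.8, 81.2]
ee_rot: [-0.652, 0.758, -0.0, 0.001]
contact_force: [-3.4, 1.2, 6.1]
gripper_width: 50.6
```

Seated. I release, rise and back off to the left, then check.

{"fn": "play_rows", "kwargs": {"travel": [[0,0,0],[0,0,0],[0,0,0],[0,0,0],[0,0,-0.02],[0,0,-0.033],[0,0,-0.035],[0,0,-0.03],[0,0,0]], "rotation": [[0,0,0],[0,0,0],[0,0,0],[0,0,0],[0,0,0],[0,0,0],[0,0,0],[0,0,0],[0,0,0]], "grip": [0.9,0.9,0.9,0.9,0.9,0.9,0.9,0.9,0.9]}}

```text
clock: 48.87
position: [641.1, 64.1, 205.3]
ee_rot: [-0.653, 0.758, -0.004, 0.006]
contact_force: [-0.0, -0.6, 1.2]
gripper_width: 76.5
```

{"fn": "play_rows", "kwargs": {"travel": [[-0.034,0,-0.008],[-0.034,0,-0.008],[-0.034,0,-0.008],[-0.034,0,-0.008],[-0.034,0,-0.008],[-0.034,0,-0.008],[-0.034,0,-0.008],[-0.034,0,-0.008],[0,0,0],[0,0,0],[0,0,0],[0,0,0]], "rotation": [[0,0,0],[0,0,0],[0,0,0],[0,0,0],[0,0,0],[0,0,0],[0,0,0],[0,0,0],[0,0,0],[0,0,0],[0,0,0],[0,0,0]], "grip": [1,1,1,1,1,1,1,1,1,1,1,1]}}

```text
clock: 49.87
position: [677.8, 331.4, 260.8]
ee_rot: [-0.652, 0.758, 0.0, -0.001]
contact_force: [0.0, -0.8, 0.1]
gripper_width: 85.4
```

```bash
python3 st.py; for c in top pics/top0.npy; do echo $c; python3 chk.py $c spray:637,64 squeeze:582,0 pump:619,-66; done;  python3 chk.py top tin:454,-302; python3 - <<'E'
from h import *
t=grab('top');s=grab('scene');cv2.imwrite('pics/end.png',np.vstack([t['image'][90:310,110:550],s['image'][140:360,140:580]]))
E
```

```text
49.8667 [677.8 331.4 260.8] 85.43121897012158 [ 0.  -0.8  0.1] -1.7219704638976052
top
spray 239 mean [636.2  61.4 142.6] rectc [637.4  61. ] [31.3 33.3] 87.1
squeeze 226 mean [579.4  -1.4 115.3] rectc [582.4  -1.8] [41.4 41.3] 24.6
pump 391 mean [623.4 -70.  136.7] rectc [622.9 -69.7] [42.4 42.7] 64.9
pics/top0.npy
spray 239 mean [638.3  63.8 142.5] rectc [639.2  64. ] [31.8 32.1] 50.8
squeeze 223 mean [5.806e+02 1.000e-01 1.153e+02] rectc [584.   -0.7] [41.8 40.6] 66.5
pump 397 mean [622.2 -68.3 136.8] rectc [621.6 -68.1] [42.7 42.7] 86.3
tin 487 mean [ 456.2 -303.5   34.3] rectc [ 456.4 -304.3] [50.2 50. ] 22.4
```

View pics/end.png

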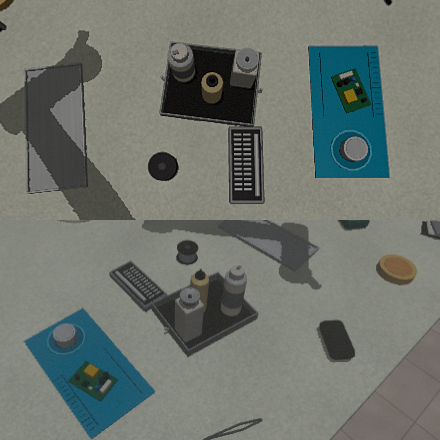

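All three bottles are back in the caddy, within about 3.5 mm of where they stood. The tin (355,150) is inside the ring, the bystanders have not moved and the arm is clear, so I hand the job in.

```bash
python3 -c "
from bench import workorder
print(workorder.job_done())"
```

```text
the job is handed in; nothing more can be done
None
```

I stood all three bottles in the steel tray, set the flux tin in the ring on the mat, put each bottle back in the caddy, and handed the job in at about 50 s of the 144 s. No verdict was reported.

Last checks, all from the top camera compared with its first picture:

| Item | Offset from where it should be |
|---|---|
| Spray can | about 3.5 mm from its start |
| Squeeze bottle | about 2 mm from its start |
| Pump bottle | about 2 mm from its start |
| Flux tin | about 1.5 mm from the ring's centre |

- **Upright and clear:** everything stood upright at the right top height. The gripper was open and clear, with contact force below 1 N.
- **Bystanders:** the circuit board, spool and screwdriver kit looked unmoved in the last picture. I judged this by eye and did not measure it.
- **Disagreements:** the wrist, top and scene views differed by 2–4 mm on the same points. Heights triangulated between the wrist and top cameras came out 3–16 mm too high, so I relied on the depth readings and on wrist-camera pairs. None of my checks failed.

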